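# Build up a stacked heel and weigh it down

### The arm

A 6-joint arm with a two-finger parallel gripper is mounted at the origin on the work surface. World frame = base frame: x ahead of the robot, y to its left, z up, the work surface at z = 0. Lengths are in m, angles in rad, forces in N, time in s.
With the tool pointing down it reaches from about 0.35 to 0.775 m from the base axis. Payload 7.3 kg.
Tool frame: the origin (TCP) lies midway between the tips of the shut fingers; the grasp point (between the pads) lies 19 mm behind it (robot.grasp_offset is the z of the grasp point in the tool frame, in m); z points along the fingers, y is the direction in which the jaws open and shut (so a half turn about z gives the same grasp; the last joint's range is limited). The gripper opens to 92 mm and grips with 3 to 60 N. Pads are 19 mm wide; open, the fingers measure 130 mm over their backs; the gripper's body (75 mm by 190 mm) begins 47 mm behind the grasp point.
Start: joints at [1.065, 0.342, 1.524, -0, 1.275, -0.146], TCP at [0.185, 0.491, 0.227] pointing down, gripper open.
Joint ranges: [-2.53, 2.53], [-0.77, 2.02], [0.04, 2.7], [-1, 4.14], [0.28, 2.66], [-3.11, 3.11]. Speed limits (rad/s): [2.57, 2.57, 3.14, 3.14, 3.14, 3.14].

### API

Orientations are given as [roll, pitch, yaw] about the fixed x, y, z axes, in that order (R = Rz(yaw) Ry(pitch) Rx(roll)).
In Python, from cell import observe, imaging, workorder, robot gives the robot as it stands. The module is installed in compiled form; this text tells all that it offers.
- The arm moves only by the tool send_rows, never from a script. Its argument "series" is a list of rows, each a list of 7 numbers: the shift along the tool's x, y, z in m, then the turn, a rotation vector about the tool's x, y, z in rad, then the closure, from 0 (fully open) to 1 (shut). A call has 1 to 5 rows; each row shifts and turns the commanded pose from where the row before left it, along the tool's axes as they then stand; what a row does not reach is not made up. A row lasts 1/12 s, in which the tool goes at most 41.7 mm and 7.16 degrees, less where a joint would pass 70% of its speed; a pose out of reach is approached as far as the arm can. A call is refused whole if a number of a shift passes 0.0417 or a number of a turn 0.125, either way. A call with a gripper value outside its range is refused whole. The fingers move at their own pace and stop on an object; "newtons" is the grip in N (left out, the last holds). Time passes only in rows, so rows that do not move let the fingers close. It gives the time, the measured TCP pose, the force and the opening at its end, in the units of the state.
- observe(): the state, without advancing time (a new reading comes with each control period).
- imaging.read_camera(name): name is "scene" or "side" or "wrist"; returns a dict with "color" (480x640x3 uint8, red, green, blue), "range_z" (480x640 float32, m along the optical axis (not along the pixel's ray), 0 where there is no reading), "vfov" (degrees; the focal length in pixels is half the picture's height over the tangent of half this angle, whatever the lens; pixels are square), "cx", "cy" (the principal point, pixels), "T" (4x4, takes a point from camera to world coordinates). Camera axes: x right, y down, z forward; pixel columns grow to the right and rows downward; lengths in m; the calibration is good to about 2 mm. A picture is of the moment at which its call begins.
- workorder.hand_in(): hands the job in, once; it reports no verdict.
The state is a dict: "time": time; "qpos": joint angles; "qvel": joint speeds; "joint_efforts": joint torques, N m; "tool_pos": TCP position; "tool_rot": TCP orientation; "contact_force": force on the tool from outside, world axes, zero at the start; "torque": the same for the moment, N m; "opening": finger opening in m.
Only numpy, scipy, OpenCV 4.12 (cv2) and the standard library are available. Lean on these libraries where they do the work, as an engineer would, in place of code of your own. Each camera call takes 0.05 s, during which the arm holds its last target.

### The job

Build up the shoe heel on the wooden heel seat from the three brown D-shaped pieces: the largest at the bottom, then the middle one, then the smallest, each lying flat with its straight edge flush above the seat's straight edge, its round end over the seat's round end, and centred sideways. Then stand the steel weight upright in the middle of the smallest piece. Leave the polish tin and the sanding block where they are.

Things in the scene. Friction and masses are not known exactly. Their poses are not given: they have to be found in the camera images.
- large_mid (a point): The largest of three rigid brown D-shaped heel pieces, lying flat: 84 mm long, 68 mm wide, 16 mm thick, about 88 g; one end straight, sides parallel, other end a half circle of radius 34 mm. Point: centre of the 84 x 68 outline, 8 mm above its underside. x points from the straight edge (x = -42 mm) to the round end, y across, z up. Grip across the width, best 6 mm from the point towards the straight edge.
- mid_mid (a point): The middle of three rigid brown D-shaped heel pieces, lying flat: 66 mm long, 54 mm wide, 16 mm thick, about 55 g; one end straight, sides parallel, other end a half circle of radius 27 mm. Point: centre of the 66 x 54 outline, 8 mm above its underside. x points from the straight edge (x = -33 mm) to the round end, y across, z up. Grip across the width, best 6 mm from the point towards the straight edge.
- small_mid (a point): The smallest of three rigid brown D-shaped heel pieces, lying flat: 48 mm long, 40 mm wide, 16 mm thick, about 30 g; one end straight, sides parallel, other end a half circle of radius 20 mm. Point: centre of the 48 x 40 outline, 8 mm above its underside. x points from the straight edge (x = -24 mm) to the round end, y across, z up. Grip across the width, best 6 mm from the point towards the straight edge.
- weight_mid (a point): The steel weight: a plain bright upright cylinder, 34 mm in diameter and 50 mm high, about 0.36 kg, standing on the bench. The point is its centre, 25 mm above its underside; z up.
- seat_edge (a point): The fixed heel seat: a pale wooden D-shaped pad, 84 x 68 mm like the largest piece, on a dark steel plate 110 x 90 x 8 mm centred under it; pad top 22 mm above the bench. Point: middle of the pad's straight edge, on its top. x points from the straight edge to the round end (x = 84 mm), y across, z up. A flush piece has its centre half its own length along x, at y = 0.
- tin_mid (a point): The polish tin, loose, to be left alone: a flat round metal tin with a dark lid, 74 mm in diameter, 28 mm high. The point is its centre, 14 mm above the bench.
- sander_mid (a point): The sanding block, loose, to be left alone: a cork block with a paper sole, 95 x 55 mm, 32 mm high. The point is its centre, 16 mm above the bench; x along its length.
Not all that is in view belongs to the job. Leave any green look-alike of the part that bears weight_mid alone.

How it is judged:
On the way, in this order (a step that is already met when the one before it is completed fails the run):
1. the largest piece lies flush on the heel seat (x of large_mid in the frame of seat_edge between 0.032 and 0.052 m and y of large_mid in the frame of seat_edge between -0.01 and 0.01 m and z of large_mid in the frame of seat_edge between 0.004 and 0.012 m and angle between the x axis of large_mid and the x axis of seat_edge, either way round below 0.2 rad and x of seat_edge in the frame of large_mid below 0 m and angle between large_mid's own z axis and vertical below 0.08 rad and linear speed of large below 0.02 m/s), for 0.2 s.
2. the middle piece lies flush on the largest (all of step 1 and x of mid_mid in the frame of seat_edge between 0.023 and 0.043 m and y of mid_mid in the frame of seat_edge between -0.01 and 0.01 m and z of mid_mid in the frame of seat_edge between 0.02 and 0.028 m and angle between the x axis of mid_mid and the x axis of seat_edge, either way round below 0.2 rad and x of seat_edge in the frame of mid_mid below 0 m and angle between mid_mid's own z axis and vertical below 0.08 rad and linear speed of mid below 0.02 m/s), for 0.2 s.
3. the smallest piece lies flush on the middle one (all of step 2 and x of small_mid in the frame of seat_edge between 0.014 and 0.034 m and y of small_mid in the frame of seat_edge between -0.01 and 0.01 m and z of small_mid in the frame of seat_edge between 0.036 and 0.044 m and angle between the x axis of small_mid and the x axis of seat_edge, either way round below 0.2 rad and x of seat_edge in the frame of small_mid below 0 m and angle between small_mid's own z axis and vertical below 0.08 rad and linear speed of small below 0.02 m/s), for 0.2 s.
4. the weight stands in the middle of the smallest piece (all of step 3 and horizontal distance between weight_mid and small_mid below 0.01 m and z of weight_mid in the frame of seat_edge between 0.068 and 0.078 m and angle between weight_mid's own z axis and vertical below 0.08 rad and linear speed of weight below 0.02 m/s), for 0.2 s.
At the end, for the whole second after the job is handed in: On the seat lie largest, middle, smallest piece, bottom to top, each flat, within 10 mm of flush at the straight edge and of centred sideways, within 0.2 rad of the seat's direction, round end the same way; weight upright on the smallest, within 10 mm of its centre; all at rest (all of step 4); the robot touches nothing.
It fails at once if the polish tin is moved by more than 20 mm (distance of tin_mid from where it was at the start of the episode above 0.02 m).
It fails at once if the sanding block is moved by more than 20 mm (distance of sander_mid from where it was at the start of the episode above 0.02 m).
It also fails if it takes over 128 s, if anything falls off the work surface, if the arm or the gripper's body presses on something with over 40 N, if the wrist force passes 120 N, or if a joint passes its speed limit or range.

## Working session

There is one attempt and no reset: what is moved stays moved. The work goes in short steps, Python scripts to look and compute and a tool call to move; the robot and the scene stay as the last step left them, time stands still between calls to the robot, and variables do not carry over. Pictures are saved under pics/ and viewed, and the job is handed in when it is done.

Besides the shell and the picture viewer there is one more tool, called as name(argument=value, ...) on one line, values as JSON. send_rows: Moves the arm, as the interface text tells. Its arguments: {"type":"object","properties":{"series":{"type":"array","items":{"type":"array","items":{"type":"number"}}},"newtons":{"type":"number"}},"required":["series"]}

```bash
mkdir -p pics; cat > h.py <<'E'
import numpy as np, cv2
from cell import observe, imaging, workorder, robot
def cam(n,save=None):
    c=imaging.read_camera(n)
    if save: cv2.imwrite('pics/'+save+'.png',c['color'][:,:,::-1])
    return c
def cloud(c):
    z=c['range_z']; h,w=z.shape; f=h/2/np.tan(np.radians(c['vfov'])/2)
    v,u=np.mgrid[:h,:w]
    P=np.stack([(u-c['cx'])/f*z,(v-c['cy'])/f*z,z,np.ones_like(z)],-1)
    return (P@c['T'].T)[...,:3]
E
python3 - <<'E'
from h import *
for n in['scene','side','wrist']:
    c=cam(n,n+'0'); print(n,c['vfov'],c['cx'],c['cy'],np.round(c['T'],3).tolist(),(c['range_z']>0).mean())
    np.savez(n+'0.npz',**c)
print(observe(),robot.grasp_offset)
E
```

```text
scene 42.259970893827635 312.08755989261664 223.32604871414665 [[-0.621, 0.435, -0.652, 1.367], [0.784, 0.342, -0.518, 0.637], [-0.002, -0.833, -0.554, 0.755], [0.0, 0.0, 0.0, 1.0]] 0.9957649739583333
side 50.17739010361376 320.61998842317143 233.4219354711125 [[0.796, -0.351, 0.493, -0.111], [-0.605, -0.468, 0.644, -0.853], [0.005, -0.811, -0.585, 0.829], [0.0, 0.0, 0.0, 1.0]] 0.9959375
wrist 63.178439303625595 325.61104147039384 240.86087058860053 [[0.352, 0.897, 0.266, 0.114], [0.936, -0.337, -0.102, 0.518], [-0.002, 0.285, -0.959, 0.385], [0.0, 0.0, 0.0, 1.0]] 0.996015625
{'time': 0.15, 'qpos': array([ 1.06501253e+00,  3.42555800e-01,  1.52479659e+00,  3.60176768e-06,
        1.27541415e+00, -1.46019236e-01]), 'qvel': array([ 0.00076414, -0.00166858, -0.00331832, -0.00025787,  0.00107602,
       -0.00165761]), 'joint_efforts': array([ 1.02164289e-03, -4.31472015e+01, -2.44352567e+01,  7.17809773e-02,
        5.38182200e-02, -1.24369271e-04]), 'tool_pos': array([0.18466428, 0.49112033, 0.22620854]), 'tool_rot': array([-3.14043175e+00, -1.74210415e-04,  2.78182694e+00]), 'contact_force': array([-0.11200361,  0.12611207, -0.9799757 ]), 'torque': array([-0.00604455, -0.03419123,  0.02816642]), 'opening': 0.09185935544102874} -0.0188
```

View pics/scene0.png

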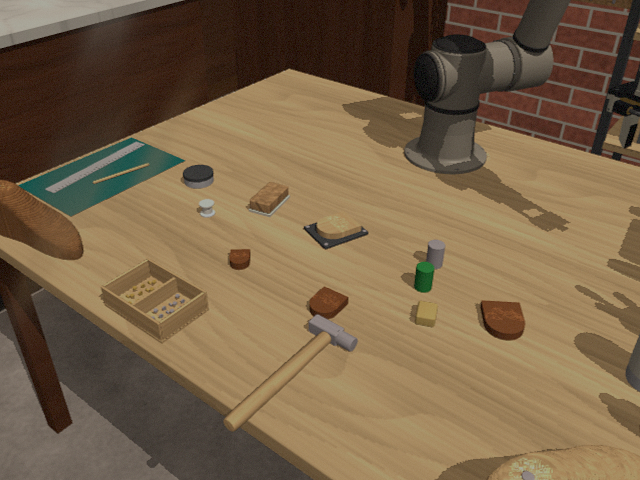

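View pics/side0.png

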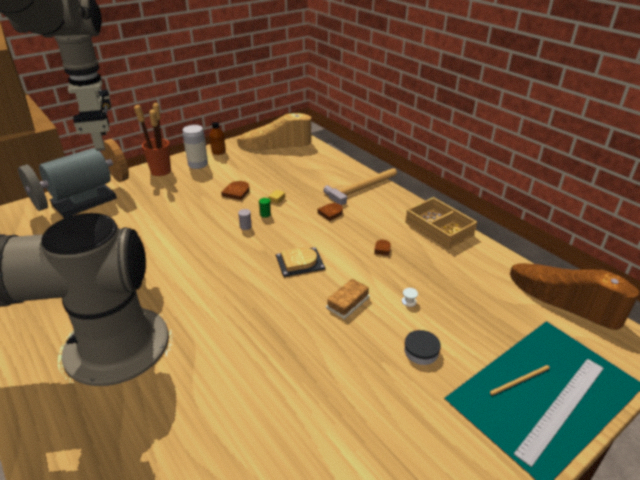

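View pics/wrist0.png

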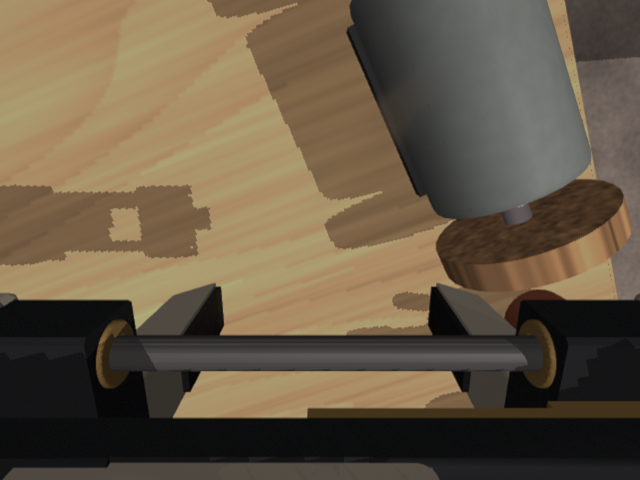

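Candidates in the scene view:
- Brown D pieces: largest at (502,318), middle at (328,303), smallest at (239,259). The sanding block (268,197) and the yellow block (427,314) could be mistaken for these.
- Weight: the bright cylinder at (436,254). Its look-alikes are the green cylinder (425,277) and the white knob (207,208).
- Seat: the pale pad on the dark plate at (336,230).
- Tin: (198,176).

Next I'll build a top-down map from both views.

```bash
python3 - <<'E'
from h import *
R=0.0015
ims=[]
for n in['scene','side']:
    c=dict(np.load(n+'0.npz')); P=cloud(c)
    ok=c['range_z']>0
    m=ok&(P[...,0]>0.1)&(P[...,0]<0.9)&(abs(P[...,1])<0.6)
    t=m&(abs(P[...,2])<0.008)
    A=np.c_[P[t][:,:2],np.ones(t.sum())]; s=np.linalg.lstsq(A,P[t][:,2],rcond=None)[0]; print(n,'plane',s, np.std(P[t][:,2]-A@s))
    # objects by height
    obj=(m&(P[...,2]>0.009)&(P[...,2]<0.09)).astype(np.uint8)
    k,l,st,ce=cv2.connectedComponentsWithStats(obj)
    for i in range(1,k):
        if st[i,4]>60:
            q=P[l==i]; print(i,'px',ce[i].round(),st[i,4],'xy',q[:,:2].mean(0).round(3),'ztop',np.percentile(q[:,2],[50,90,98]).round(4),'col',c['color'][l==i].mean(0).round())
E
python3 - <<'E'
import cv2
a=cv2.imread('pics/scene0.png')[210:350,220:540]
cv2.imwrite('pics/crop0.png',cv2.resize(a,None,fx=2.5,fy=2.5,interpolation=3))
E
```

```text
scene plane [ 0.00175259 -0.00107367 -0.00137979] 0.0017018710080789954
6 px [198. 175.] 538 xy [ 0.509 -0.394] ztop [0.0261 0.029  0.0304] col [66. 64. 61.]
18 px [269. 197.] 772 xy [ 0.484 -0.187] ztop [0.03   0.0326 0.0342] col [130.  98.  64.]
19 px [ 53. 227.] 1950 xy [ 0.874 -0.424] ztop [0.052  0.0785 0.0875] col [112.  78.  49.]
20 px [207. 205.] 153 xy [ 0.593 -0.277] ztop [0.0264 0.0288 0.0301] col [153. 151. 140.]
22 px [337. 226.] 842 xy [ 0.474 -0.003] ztop [0.0206 0.0231 0.0242] col [156. 130.  89.]
39 px [430. 264.] 857 xy [0.491 0.228] ztop [0.0388 0.0498 0.0511] col [70. 94. 67.]
45 px [240. 257.] 324 xy [ 0.678 -0.094] ztop [0.0153 0.0171 0.0184] col [104.  62.  34.]
47 px [164. 290.] 2625 xy [ 0.85  -0.119] ztop [0.0292 0.0434 0.0458] col [127. 101.  67.]
52 px [315. 337.] 2694 xy [0.763 0.167] ztop [0.0202 0.0258 0.0272] col [133. 106.  79.]
62 px [426. 312.] 418 xy [0.597 0.283] ztop [0.0206 0.0228 0.0237] col [156. 131.  77.]
63 px [504. 317.] 1268 xy [0.52  0.393] ztop [0.0149 0.0168 0.0179] col [109.  66.  37.]
72 px [633. 354.] 97 xy [0.512 0.598] ztop [0.048
[... 916 characters left out ...]
218.] 216 xy [0.434 0.206] ztop [0.0381 0.0511 0.0525] col [120. 107. 101.]
22 px [382. 246.] 186 xy [ 0.67  -0.099] ztop [0.0159 0.0183 0.0197] col [123.  66.  27.]
23 px [299. 259.] 746 xy [ 0.461 -0.015] ztop [0.0214 0.024  0.0255] col [177. 148.  86.]
28 px [564. 290.] 3275 xy [ 0.855 -0.497] ztop [0.049  0.0791 0.0876] col [85. 49. 20.]
34 px [347. 297.] 889 xy [ 0.465 -0.203] ztop [0.0313 0.0338 0.035 ] col [157. 110.  58.]
36 px [410. 294.] 156 xy [ 0.586 -0.281] ztop [0.0278 0.03   0.0316] col [195. 198. 188.]
39 px [422. 346.] 953 xy [ 0.494 -0.407] ztop [0.0279 0.03   0.0312] col [65. 63. 61.]
40 px [519. 380.] 179 xy [ 0.594 -0.574] ztop [0.0107 0.0122 0.0132] col [172. 140.  80.]
```

View pics/crop0.png

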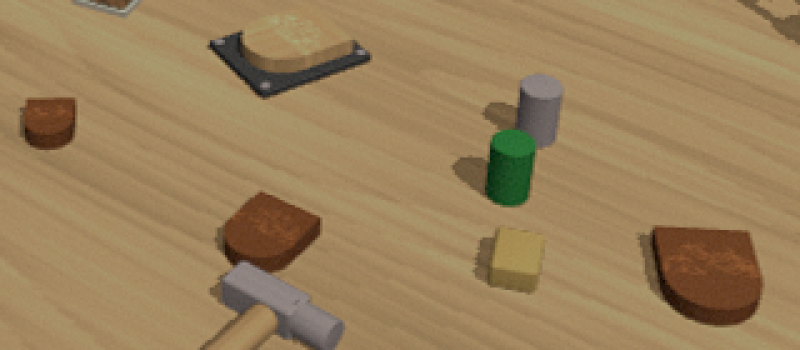

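The crop confirms the choices: the bright grey cylinder is the weight, the green one is the look-alike, and the hammer head lies close to the middle piece. I'll fit D outlines to the top faces in both views.

```bash
cat >> h.py <<'E'
from scipy.optimize import minimize
def dsdf(p,L,W):
    # signed distance to D outline (positive outside), centre frame, straight edge at x=-L/2
    r=W/2; cx=L/2-r
    x,y=p[:,0],np.abs(p[:,1])
    rect=np.maximum(-L/2-x,y-r)
    d=np.hypot(x-cx,y)-r
    return np.where(x>cx,d,rect)
def fitD(xy,L,W,cell=0.0015):
    """fit: grid mask of top points vs template, soft IoU"""
    c0=xy.mean(0)
    g=np.mgrid[-50:51,-50:51].reshape(2,-1).T*cell*0.9
    H,_,_=np.histogram2d(xy[:,0]-c0[0],xy[:,1]-c0[1],bins=[np.arange(-45,46)*cell]*2)
    K=cv2.morphologyEx((H>0).astype(np.uint8),cv2.MORPH_CLOSE,np.ones((5,5))).astype(float)
    ct=(np.arange(-45,45)+.5)*cell
    G=np.stack(np.meshgrid(ct,ct,indexing='ij'),-1).reshape(-1,2); K=K.ravel()
    def cost(v):
        c,s=np.cos(v[2]),np.sin(v[2]); q=(G-v[:2])@np.array([[c,-s],[s,c]])
        t=1/(1+np.exp(dsdf(q,L,W)/0.001)); return ((t-K)**2).sum()/t.sum()
    best=min((minimize(cost,[0,0,a],method='Nelder-Mead',options=dict(initial_simplex=np.array([[0,0,a],[.006,0,a],[0,.006,a],[0,0,a+.3]]),xatol=1e-5,fatol=1e-6)) for a in np.arange(0,2*np.pi,np.pi/4)),key=lambda r:r.fun)
    return c0+best.x[:2],(best.x[2]+np.pi)%(2*np.pi)-np.pi,best.fun,K.sum()*cell**2
def topfit(c,P,xy0,rad,ztop,L,W,tol=0.004):
    m=(c['range_z']>0)&(np.hypot(P[...,0]-xy0[0],P[...,1]-xy0[1])<rad)&(abs(P[...,2]-ztop)<tol)
    C=c['color'].astype(int)
    return m
E
cat > m0.py <<'E'
from h import *
objs={'large':((.515,.393),.065,.016,.084,.068),'mid':((.68,.09),.055,.016,.066,.054),'small':((.674,-.097),.045,.016,.048,.040),'seat':((.467,-.01),.065,.022,.084,.068)}
for n in['scene','side']:
    c=dict(np.load(n+'0.npz')); P=cloud(c); C=c['color'].astype(int)
    for o,(xy,rad,zt,L,W) in objs.items():
        m=topfit(c,P,xy,rad,zt,L,W)
        if o!='seat': m&=(C[...,0]>C[...,2]*2.0)
        q=P[m]; zm=np.median(q[:,2]); q=q[abs(q[:,2]-zm)<.003]
        if len(q)<50: print(n,o,len(q)); continue
        f=fitD(q[:,:2],L,W,0.002); print(n,o,'c',f[0].round(4),'yaw',round(f[1],3),'res',round(f[2],3),'area/true',round(f[3]/((L-W/2)*W+np.pi*W*W/8),2),'z',zm.round(4))
    for nm,xy in[('w',(.45,.205)),('g',(.53,.24))]:
        m=(c['range_z']>0)&(np.hypot(P[...,0]-xy[0],P[...,1]-xy[1])<.04)&(P[...,2]>.046)&(P[...,2]<.056)
        q=P[m]; print(n,nm,m.sum(),q.mean(0).round(4),C[m].mean(0).round(), (q.max(0)-q.min(0)).round(3))
E
python3 m0.py
```

```text
scene large c [0.5195 0.3939] yaw 0.584 res 0.036 area/true 1.02 z 0.015
scene mid c [0.6784 0.1201] yaw 0.055 res 0.102 area/true 0.91 z 0.0154
scene small c [ 0.6778 -0.0946] yaw 0.789 res 0.089 area/true 1.04 z 0.0155
scene seat c [ 0.4717 -0.0077] yaw -0.36 res 0.041 area/true 1.04 z 0.0212
scene w 146 [0.4437 0.2146 0.0489] [135. 124. 120.] [0.039 0.034 0.006]
scene g 168 [0.5203 0.2332 0.0489] [ 41. 108.  51.] [0.033 0.033 0.007]
side large c [0.5126 0.3929] yaw 0.613 res 0.061 area/true 1.0 z 0.0162
side mid c [0.6741 0.1192] yaw 0.016 res 0.122 area/true 0.86 z 0.0163
side small c [ 0.6731 -0.0964] yaw 0.689 res 0.079 area/true 1.0 z 0.0162
side seat c [ 0.4674 -0.0098] yaw -0.37 res 0.042 area/true 1.0 z 0.0221
side w 80 [0.4368 0.2105 0.0499] [164. 148. 142.] [0.032 0.037 0.007]
side g 66 [0.513  0.2295 0.0501] [ 43. 131.  45.] [0.035 0.038 0.009]
```

```bash
cat >> h.py <<'E'
def plan(x,y,z,yaw,n,smooth=False):
    """print rows (tool axes) from commanded≈measured pose to target, tool down"""
    s=observe(); p=s['tool_pos'].copy(); w=s['tool_rot'][2]
    dw=(yaw-w+np.pi)%(2*np.pi)-np.pi
    T=np.array([x,y,z]); q=p.copy()
    for k in range(n):
        a=w+dw*k/n; tgt=p+(T-p)*(k+1)/n; d=tgt-q
        c,si=np.cos(a),np.sin(a)
        l=np.array([d[0]*c+d[1]*si, d[0]*si-d[1]*c, -d[2]]).round(3)
        print(l.tolist(),round(-dw/n,3)); q=q+np.array([l[0]*c+l[1]*si,l[0]*si-l[1]*c,-l[2]])
    print('at',p.round(4),'yaw',round(w,3),'dw',round(dw,3),'t',round(s['time'],2))
E
python3 -c "
from h import *
plan(.516,.393,.16,.6+np.pi,12)"
```

```text
[-0.029, 0.002, 0.006] -0.08
[-0.029, -0.0, 0.005] -0.08
[-0.028, -0.003, 0.006] -0.08
[-0.029, -0.004, 0.005] -0.08
[-0.027, -0.008, 0.006] -0.08
[-0.028, -0.009, 0.005] -0.08
[-0.026, -0.011, 0.006] -0.08
[-0.026, -0.014, 0.005] -0.08
[-0.024, -0.015, 0.006] -0.08
[-0.023, -0.018, 0.005] -0.08
[-0.021, -0.019, 0.006] -0.08
[-0.02, -0.021, 0.005] -0.08
at [0.1847 0.4911 0.2262] yaw 2.782 dw 0.96 t 0.15
```

send_rows(series=[[-0.029,0.002,0.006,0,0,-0.08,0],[-0.029,0,0.005,0,0,-0.08,0],[-0.028,-0.003,0.006,0,0,-0.08,0],[-0.029,-0.004,0.005,0,0,-0.08,0],[-0.027,-0.008,0.006,0,0,-0.08,0]], newtons=25)

```text
time: 0.57
tool_pos: [0.3237, 0.4496, 0.1983]
tool_rot: [3.142, 0.0, -3.097]
contact_force: [0.7, 1.2, 0.0]
opening: 0.0918
```

send_rows(series=[[-0.028,-0.009,0.005,0,0,-0.08,0],[-0.026,-0.011,0.006,0,0,-0.08,0],[-0.026,-0.014,0.005,0,0,-0.08,0],[-0.024,-0.015,0.006,0,0,-0.08,0],[-0.023,-0.018,0.005,0,0,-0.08,0]])

```text
time: 0.98
tool_pos: [0.4622, 0.4087, 0.1709]
tool_rot: [3.142, -0.001, -2.697]
contact_force: [-0.9, 1.2, -0.0]
opening: 0.0917
```

send_rows(series=[[-0.021,-0.019,0.006,0,0,-0.08,0],[-0.02,-0.021,0.005,0,0,-0.08,0],[0,0,0,0,0,0,0]])

```text
time: 1.23
tool_pos: [0.5202, 0.39, 0.1586]
tool_rot: [-3.14, -0.001, -2.541]
contact_force: [-1.0, -0.6, -0.6]
opening: 0.0917
```

```bash
cat >> h.py <<'E'
def wfit(name,xy0,rad,zt,L,W,brown=True,tol=.005,save=None):
    c=cam(name,save); P=cloud(c); C=c['color'].astype(int)
    m=(c['range_z']>0)&(np.hypot(P[...,0]-xy0[0],P[...,1]-xy0[1])<rad)&(abs(P[...,2]-zt)<tol)
    if brown: m&=(C[...,0]>C[...,2]*2.0)
    q=P[m]; zm=np.median(q[:,2]); q=q[abs(q[:,2]-zm)<.003]
    f=fitD(q[:,:2],L,W,0.0015); print(name,'c',f[0].round(4),'yaw',round(f[1],3),'res',round(f[2],3),'area',round(f[3]/((L-W/2)*W+np.pi*W*W/8),2),'z',zm.round(4))
    ct=f[0]; a=f[1]; print(' grasp',(ct-.006*np.array([np.cos(a),np.sin(a)])).round(4)); return f,zm
E
python3 -c "
from h import *
wfit('wrist',(.516,.393),.065,.016,.084,.068,save='w1')"
```

```text
wrist c [0.5185 0.393 ] yaw 0.577 res 0.024 area 1.02 z 0.0164
 grasp [0.5134 0.3897]
```

View pics/w1.png

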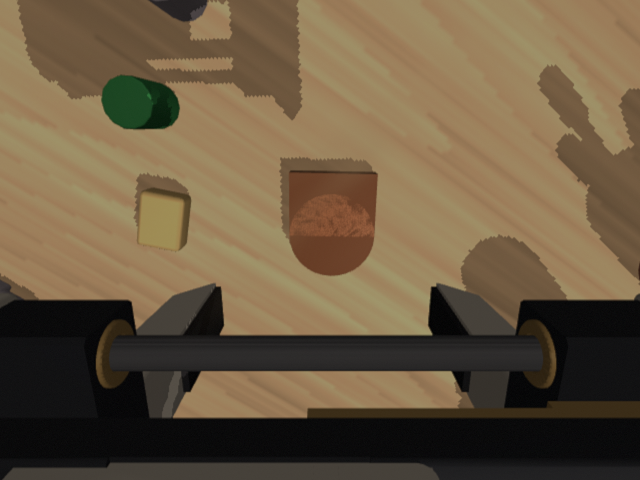

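The picture shows the large piece at (333,222), straight edge up, with its fit clean (area 1.02, z 16.4 mm). I'll descend and grasp it.

```bash
python3 -c "
from h import *
plan(.5134,.3897,.004,.577+np.pi,8)"
```

```text
[0.001, 0.0, 0.019] 0.003
[0.0, 0.0, 0.02] 0.003
[0.001, 0.001, 0.019] 0.003
[0.0, -0.0, 0.02] 0.003
[0.001, -0.0, 0.019] 0.003
[0.0, -0.0, 0.019] 0.003
[0.001, 0.0, 0.02] 0.003
[0.001, 0.0, 0.019] 0.003
at [0.5179 0.3911 0.159 ] yaw -2.545 dw -0.02 t 1.28
```

send_rows(series=[[0.001,0,0.019,0,0,0.005,0],[0.001,0,0.02,0,0,0.005,0],[0.001,0,0.02,0,0,0.005,0],[0.001,0,0.02,0,0,0.005,0],[0.001,0,0.02,0,0,0,0]])

```text
time: 1.7
tool_pos: [0.5106, 0.3906, 0.0611]
tool_rot: [3.141, -0.0, -2.562]
contact_force: [0.8, 0.2, -0.0]
opening: 0.0919
```

send_rows(series=[[0,0,0.02,0,0,0,0],[0,0,0.02,0,0,0,0],[0,0,0.015,0,0,0,0],[0,0,0,0,0,0,0]])

```text
time: 2.03
tool_pos: [0.5088, 0.3894, 0.0034]
tool_rot: [3.141, -0.007, -2.562]
contact_force: [-1.2, -1.3, -1.0]
opening: 0.0919
```

send_rows(series=[[-0.003,0.001,0,0,0,0,0.2],[0,0,0,0,0,0,1],[0,0,0,0,0,0,1],[0,0,0,0,0,0,1],[0,0,0,0,0,0,1]], newtons=25)

```text
time: 2.45
tool_pos: [0.5144, 0.393, 0.008]
tool_rot: [3.142, 0.002, -2.561]
contact_force: [-0.8, 0.3, 3.5]
opening: 0.0678
```

send_rows(series=[[0,0,-0.01,0,0,0,1],[0,0,-0.03,0,0,0,1],[0,0,-0.03,0,0,0,1],[0,0,-0.03,0,0,0,1],[0,0,-0.02,0,0,0,1]])

```text
time: 2.87
tool_pos: [0.5147, 0.3929, 0.1308]
tool_rot: [-3.141, 0.004, -2.562]
contact_force: [0.1, 1.1, 0.1]
opening: 0.0674
```

```bash
python3 -c "
from h import *
cam('wrist','w2')
plan(.468,-.0085,.13,-.365+np.pi,14)"
```

```text
[0.019, -0.022, 0.0] 0.068
[0.017, -0.023, 0.001] 0.068
[0.015, -0.025, 0.0] 0.068
[0.014, -0.025, 0.0] 0.068
[0.012, -0.027, 0.001] 0.068
[0.01, -0.027, 0.0] 0.068
[0.009, -0.027, 0.0] 0.068
[0.006, -0.029, 0.001] 0.068
[0.005, -0.028, 0.0] 0.068
[0.002, -0.029, 0.0] 0.068
[0.001, -0.029, 0.001] 0.068
[-0.001, -0.029, 0.0] 0.068
[-0.003, -0.029, 0.0] 0.068
[-0.005, -0.028, 0.001] 0.068
at [0.5162 0.3939 0.1347] yaw -2.561 dw -0.945 t 2.92
```

View pics/w2.png

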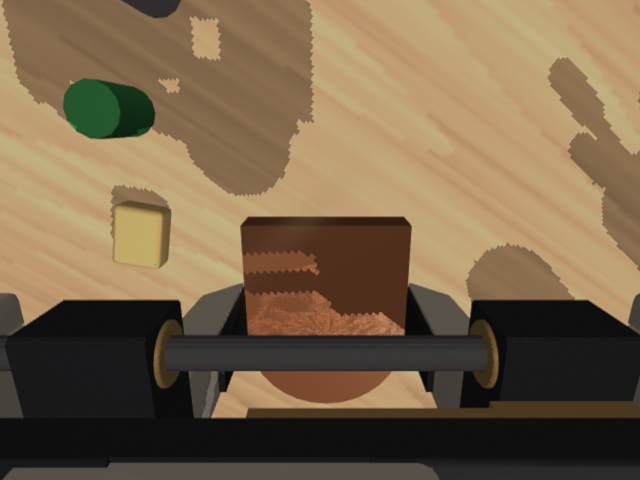

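The large piece is held square, with its straight edge at row 218. Next I'll look at the seat from just beyond its round end.

```bash
python3 -c "
from h import *
for i in range(4):
  c=cam('wrist'); s=observe(); print(s['tool_pos'].round(4),s['tool_rot'].round(3),c['T'][:3,3].round(4))
plan(.565,-.045,.14,-.365+np.pi,15)"
```

```text
[0.5159 0.3937 0.1322] [-3.141  0.009 -2.562] [0.4516 0.3505 0.2924]
[0.5147 0.393  0.1295] [-3.141  0.005 -2.561] [0.4515 0.3504 0.29  ]
[0.5138 0.3924 0.1274] [-3.142e+00  1.000e-03 -2.562e+00] [0.4509 0.35   0.2876]
[0.5133 0.3921 0.1261] [ 3.141e+00 -1.000e-03 -2.562e+00] [0.4505 0.3498 0.2858]
[0.013, -0.026, -0.001] 0.063
[0.011, -0.027, -0.001] 0.063
[0.01, -0.028, -0.001] 0.063
[0.008, -0.028, -0.001] 0.063
[0.006, -0.029, -0.001] 0.063
[0.004, -0.029, -0.001] 0.063
[0.003, -0.029, -0.0] 0.063
[0.001, -0.03, -0.001] 0.063
[-0.002, -0.029, -0.001] 0.063
[-0.003, -0.029, -0.001] 0.063
[-0.005, -0.029, -0.001] 0.063
[-0.006, -0.029, -0.001] 0.063
[-0.009, -0.028, -0.001] 0.063
[-0.01, -0.027, -0.001] 0.063
[-0.012, -0.027, -0.001] 0.063
at [0.5133 0.3921 0.1261] yaw -2.562 dw -0.945 t 3.12
```

send_rows(series=[[0.013,-0.026,-0.001,0,0,0.063,1],[0.011,-0.027,-0.001,0,0,0.063,1],[0.01,-0.028,-0.001,0,0,0.063,1],[0.008,-0.028,-0.001,0,0,0.063,1],[0.006,-0.029,-0.001,0,0,0.063,1]])

```text
time: 3.53
tool_pos: [0.5301, 0.2453, 0.1299]
tool_rot: [-3.142, -0.004, -2.879]
contact_force: [0.4, -0.4, -1.7]
opening: 0.0678
```

send_rows(series=[[0.004,-0.029,-0.001,0,0,0.063,1],[0.003,-0.029,-0.001,0,0,0.063,1],[0.001,-0.03,-0.001,0,0,0.063,1],[-0.002,-0.029,-0.001,0,0,0.063,1],[-0.003,-0.029,-0.001,0,0,0.063,1]])

```text
time: 3.95
tool_pos: [0.5477, 0.0997, 0.1351]
tool_rot: [-3.141, -0.003, 3.089]
contact_force: [0.4, 0.2, -0.7]
opening: 0.0678
```

send_rows(series=[[-0.005,-0.029,-0.001,0,0,0.063,1],[-0.006,-0.029,-0.001,0,0,0.063,1],[-0.009,-0.028,-0.001,0,0,0.063,1],[-0.01,-0.027,-0.001,0,0,0.063,1],[-0.012,-0.027,-0.001,0,0,0.063,1]])

```text
time: 4.37
tool_pos: [0.5646, -0.0458, 0.14]
tool_rot: [-3.141, -0.004, 2.774]
contact_force: [0.5, -0.1, -0.2]
opening: 0.0679
```

send_rows(series=[[0,0,0,0,0,0,1],[0,0,0,0,0,0,1],[0,0,0,0,0,0,1],[0,0,0,0,0,0,1]])

```text
time: 4.7
tool_pos: [0.565, -0.0434, 0.1409]
tool_rot: [3.141, -0.002, 2.778]
contact_force: [-0.7, 0.5, -0.8]
opening: 0.0678
```

```bash
python3 -c "
from h import *
s=observe();print(s['tool_pos'].round(4),s['tool_rot'].round(3),s['opening'])
wfit('wrist',(.47,-.009),.065,.022,.084,.068,brown=False,save='w3')
s=observe();print(s['tool_pos'].round(4),s['tool_rot'].round(3),s['opening'])"
```

```text
[ 0.565  -0.0434  0.1409] [ 3.141e+00 -2.000e-03  2.778e+00] 0.06783653747132945
wrist c [ 0.4709 -0.0098] yaw -0.366 res 0.024 area 1.03 z 0.0224
 grasp [ 0.4653 -0.0077]
[ 0.5652 -0.0433  0.1411] [ 3.141e+00 -1.000e-03  2.779e+00] 0.06723872788317052
```

View pics/w3.png

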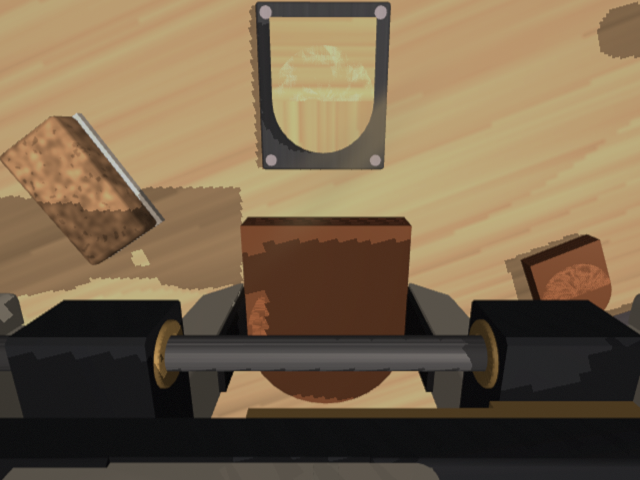

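The seat pad is at (322,85), with its straight edge up and matching the held piece's direction. Now I'll find where the held piece sits relative to the tool.

```bash
cat >> h.py <<'E'
def held(save=None,zlo=-.005,zhi=.03):
    """brown points in tool frame: straight edge x, lateral centre, top z"""
    c=cam('wrist',save); s=observe(); P=cloud(c); C=c['color'].astype(int)
    from scipy.spatial.transform import Rotation as Ro
    R=Ro.from_euler('xyz',s['tool_rot']).as_matrix()
    q=(P-s['tool_pos'])@R
    m=(c['range_z']>0)&(c['range_z']<.3)&(abs(q[...,1])<.05)&(abs(q[...,0])<.07)&(C[...,0]>C[...,2]*1.8)&(q[...,2]>-zhi)&(q[...,2]<-zlo)
    k=q[m]; zt=np.median(k[:,2]); t=k[abs(k[:,2]-zt)<.003]
    v=[]
    for a in np.arange(-.03,.03,.004):
        r=t[abs(t[:,1]-a)<.002]
        if len(r)>5: v.append((a,np.percentile(r[:,0],99)))
    v=np.array(v); pf=np.polyfit(v[:,0],v[:,1],1)
    l=np.percentile(t[:,1],[.5,99.5])
    print('top z in tool',zt.round(4),'edge x at y=0',pf[1].round(4),'slope',pf[0].round(3),'y span',l.round(4))
    return pf
E
python3 -c "
from h import *
held()
"
```

```text
top z in tool -0.0082 edge x at y=0 0.0379 slope -0.0 y span [-0.0336  0.0337]
```

```bash
python3 -c "
from h import *
plan(.4672,-.0084,.06,-.366+np.pi,5)"
```

```text
[0.021, -0.0, 0.016] 0.001
[0.021, -0.001, 0.017] 0.001
[0.02, -0.0, 0.016] 0.001
[0.021, -0.001, 0.016] 0.001
[0.021, -0.0, 0.016] 0.001
at [ 0.5653 -0.0433  0.1414] yaw 2.779 dw -0.003 t 4.8
```

send_rows(series=[[0.021,0,0.016,0,0,0.001,1],[0.021,-0.001,0.016,0,0,0.001,1],[0.02,0,0.016,0,0,0,1],[0.021,0,0.016,0,0,0,1],[0.021,0,0.016,0,0,0,1]])

```text
time: 5.22
tool_pos: [0.4672, -0.0071, 0.0613]
tool_rot: [3.141, 0.001, 2.776]
contact_force: [-0.1, -0.0, 0.2]
opening: 0.0675
```

send_rows(series=[[0,0,0,0,0,0,1],[0,0,0,0,0,0,1],[0,0,0,0,0,0,1],[0,0,0,0,0,0,1],[0,0,0,0,0,0,1]])

```text
time: 5.63
tool_pos: [0.4695, -0.0085, 0.0624]
tool_rot: [3.141, 0.002, 2.775]
contact_force: [0.5, 0.4, -1.4]
opening: 0.0675
```

```bash
python3 -c "
from h import *
plan(.4672,-.0084,.0315,-.366+np.pi,3)"
```

```text
[0.001, -0.0, 0.01] -0.0
[0.0, -0.001, 0.011] -0.0
[0.001, 0.0, 0.01] -0.0
at [ 0.4695 -0.0085  0.0624] yaw 2.775 dw 0.001 t 5.63
```

send_rows(series=[[0.001,0,0.01,0,0,0,1],[0.001,0,0.01,0,0,0,1],[0,0,0.009,0,0,0,1],[0,0,0,0,0,0,1],[0,0,0,0,0,0,1]])

```text
time: 6.05
tool_pos: [0.4664, -0.0076, 0.0325]
tool_rot: [-3.142, -0.001, 2.775]
contact_force: [-0.5, 0.0, -1.1]
opening: 0.0675
```

send_rows(series=[[0,0,0,0,0,0,1],[0,0,0,0,0,0,1]])

```text
time: 6.22
tool_pos: [0.4668, -0.0076, 0.0332]
tool_rot: [3.141, 0.001, 2.775]
contact_force: [-0.1, -0.2, -0.7]
opening: 0.0677
```

Position is within 1 mm. I'll lower 3 mm more and release.

send_rows(series=[[0,0,0.002,0,0,0,1],[0,0,0.001,0,0,0,1],[0,0,0,0,0,0,1],[0,0,0,0,0,0,1]])

```text
time: 6.55
tool_pos: [0.4666, -0.0076, 0.03]
tool_rot: [3.141, 0.001, 2.775]
contact_force: [-0.1, 0.4, 2.7]
opening: 0.0676
```

send_rows(series=[[0,0,0,0,0,0,0.3],[0,0,0,0,0,0,0],[0,0,0,0,0,0,0],[0,0,0,0,0,0,0]])

```text
time: 6.88
tool_pos: [0.4662, -0.0075, 0.0296]
tool_rot: [3.142, -0.0, 2.775]
contact_force: [0.8, -0.2, -0.1]
opening: 0.083
```

send_rows(series=[[0,0,-0.02,0,0,0,0],[0,0,-0.03,0,0,0,0],[0,0,-0.03,0,0,0,0],[0,0,-0.03,0,0,0,0],[0,0,0,0,0,0,0]])

```text
time: 7.3
tool_pos: [0.4693, -0.008, 0.1447]
tool_rot: [3.14, 0.009, 2.775]
contact_force: [1.1, 0.1, -0.3]
opening: 0.0916
```

send_rows(series=[[0,0,0,0,0,0,0],[0,0,0,0,0,0,0],[0,0,0,0,0,0,0]])

```text
time: 7.55
tool_pos: [0.4654, -0.0074, 0.1385]
tool_rot: [-3.141, -0.002, 2.775]
contact_force: [-0.3, 0.7, -0.3]
opening: 0.0919
```

```bash
python3 -c "
from h import *
wfit('wrist',(.47,-.009),.065,.038,.084,.068,save='w4')
plan(.67,.12,.16,.03+np.pi,9)"
```

```text
wrist c [ 0.4703 -0.009 ] yaw -0.363 res 0.024 area 1.03 z 0.0384
 grasp [ 0.4647 -0.0069]
[-0.016, 0.021, -0.002] -0.044
[-0.017, 0.021, -0.003] -0.044
[-0.018, 0.02, -0.002] -0.044
[-0.019, 0.019, -0.003] -0.044
[-0.02, 0.018, -0.002] -0.044
[-0.02, 0.017, -0.002] -0.044
[-0.021, 0.017, -0.003] -0.044
[-0.022, 0.015, -0.002] -0.044
[-0.023, 0.015, -0.003] -0.044
at [ 0.4655 -0.0074  0.1384] yaw 2.775 dw 0.397 t 7.6
```

View pics/w4.png

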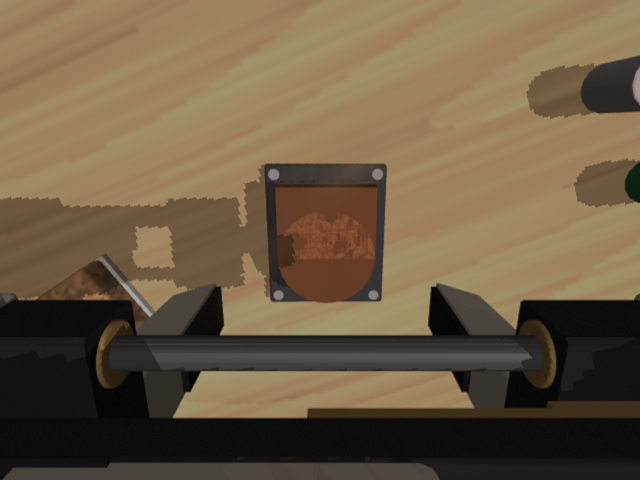

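The large piece sits on the seat, centred at (327,240) and within about 1 mm of the seat fit. Next is the middle piece.

send_rows(series=[[-0.016,0.021,-0.002,0,0,-0.044,0],[-0.017,0.021,-0.002,0,0,-0.044,0],[-0.018,0.02,-0.002,0,0,-0.044,0],[-0.019,0.019,-0.002,0,0,-0.044,0],[-0.02,0.018,-0.002,0,0,-0.044,0]])

```text
time: 8.02
tool_pos: [0.5807, 0.0639, 0.1484]
tool_rot: [-3.141, -0.002, 2.997]
contact_force: [0.4, -0.6, -0.0]
opening: 0.0915
```

send_rows(series=[[-0.02,0.017,-0.002,0,0,-0.044,0],[-0.021,0.017,-0.002,0,0,-0.044,0],[-0.022,0.015,-0.002,0,0,-0.044,0],[-0.023,0.015,-0.002,0,0,-0.044,0],[0,0,0,0,0,0,0]])

```text
time: 8.43
tool_pos: [0.6738, 0.1225, 0.1555]
tool_rot: [3.141, 0.0, -3.109]
contact_force: [-1.6, -0.4, -0.2]
opening: 0.0922
```

send_rows(series=[[0,0,0,0,0,0,0],[0,0,0,0,0,0,0],[0,0,0,0,0,0,0]])

```text
time: 8.68
tool_pos: [0.6703, 0.1194, 0.157]
tool_rot: [-3.141, -0.002, -3.113]
contact_force: [-1.1, 0.2, -0.0]
opening: 0.0919
```

```bash
python3 -c "
from h import *
f,z=wfit('wrist',(.676,.12),.045,.016,.066,.054,save='w5')
a=f[1];g=f[0]-.006*np.array([np.cos(a),np.sin(a)])
plan(g[0],g[1],.06,a+np.pi,5)"
```

```text
wrist c [0.6785 0.1223] yaw 0.056 res 0.031 area 1.03 z 0.0164
 grasp [0.6725 0.122 ]
[-0.0, 0.001, 0.019] -0.006
[-0.001, 0.0, 0.02] -0.006
[-0.0, 0.001, 0.019] -0.006
[-0.001, 0.0, 0.02] -0.006
[-0.0, 0.001, 0.019] -0.006
at [0.6704 0.1194 0.1575] yaw -3.113 dw 0.028 t 8.73
```

View pics/w5.png

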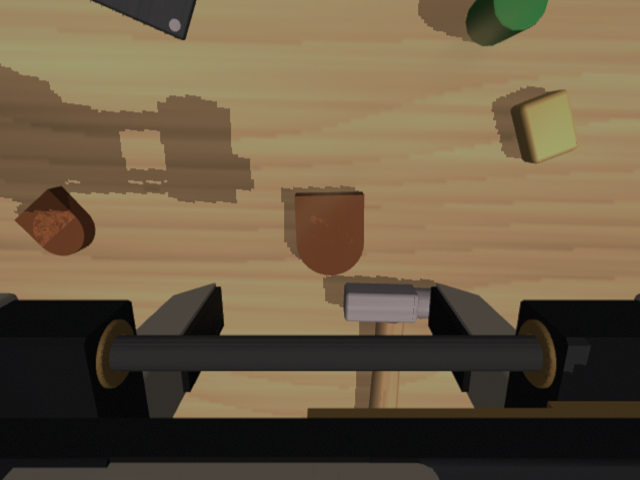

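```bash
python3 -c "
from h import *
c=cam('wrist');P=cloud(c);C=c['color'].astype(int)
g=np.array([.6725,.122]);a=.056+np.pi
m=np.zeros(P.shape[:2],bool);m[275:330,340:432]=1
m&=(P[...,2]>.008)&(P[...,2]<.04)
d=P[m]; x=(d[:,0]-g[0])*np.cos(a)+(d[:,1]-g[1])*np.sin(a); y=(d[:,0]-g[0])*np.sin(a)-(d[:,1]-g[1])*np.cos(a)
print(x.min(),np.percentile(x,[50,98,99.8]),np.percentile(y,[1,99]),np.percentile(d[:,2],98))
"
```

```text
-0.09279835515632287 [-0.06259913 -0.05173637 -0.05119291] [0.01092579 0.07959299] 0.02749378815489399
```

The middle piece is at (330,234). The hammer head at (385,300) is 51 mm clear of the grasp line. Descending.

send_rows(series=[[-0.001,0.001,0.02,0,0,-0.006,0],[0,0.001,0.02,0,0,-0.006,0],[-0.001,0,0.02,0,0,-0.006,0],[0,0.001,0.02,0,0,-0.006,0],[0,0,0.02,0,0,-0.004,0]])

```text
time: 9.2
tool_pos: [0.6729, 0.1227, 0.0574]
tool_rot: [3.141, 0.001, -3.085]
contact_force: [0.6, -0.8, -0.1]
opening: 0.0917
```

send_rows(series=[[0,0,0.02,0,0,0,0],[0,0,0.015,0,0,0,0],[0,0,0.01,0,0,0,0],[0,0,0,0,0,0,0],[0,0,0,0,0,0,0]])

```text
time: 9.62
tool_pos: [0.6731, 0.1229, 0.013]
tool_rot: [3.142, -0.0, -3.085]
contact_force: [0.2, 0.2, 0.9]
opening: 0.0917
```

send_rows(series=[[0,0,0,0,0,0,0],[0,0,0,0,0,0,0]])

```text
time: 9.78
tool_pos: [0.6741, 0.1231, 0.0143]
tool_rot: [3.141, 0.003, -3.085]
contact_force: [0.2, -0.1, 0.2]
opening: 0.0919
```

send_rows(series=[[0.001,0,0.005,0,0,0,0],[0,0,0.004,0,0,0,0],[0,0,0,0,0,0,0],[0,0,0,0,0,0,0]])

```text
time: 10.12
tool_pos: [0.6719, 0.1231, 0.0033]
tool_rot: [3.142, -0.001, -3.084]
contact_force: [0.1, -0.0, -0.2]
opening: 0.0919
```

send_rows(series=[[0,0,0,0,0,0,0.4],[0,0,0,0,0,0,1],[0,0,0,0,0,0,1],[0,0,0,0,0,0,1],[0,0,0,0,0,0,1]])

```text
time: 10.53
tool_pos: [0.6722, 0.1231, 0.0038]
tool_rot: [3.142, 0.0, -3.084]
contact_force: [-0.2, -0.0, -0.3]
opening: 0.0631
```

send_rows(series=[[0,0,0,0,0,0,1],[0,0,0,0,0,0,1]])

```text
time: 10.7
tool_pos: [0.6722, 0.1231, 0.0038]
tool_rot: [3.142, 0.0, -3.084]
contact_force: [1.0, -0.3, -0.6]
opening: 0.0537
```

send_rows(series=[[0,0,-0.01,0,0,0,1],[0,0,-0.03,0,0,0,1],[0,0,-0.03,0,0,0,1],[0,0,-0.03,0,0,0,1],[0,0,-0.03,0,0,0,1]])

```text
time: 11.12
tool_pos: [0.672, 0.1231, 0.1359]
tool_rot: [3.142, 0.0, -3.084]
contact_force: [-0.1, -0.2, -1.4]
opening: 0.0537
```

```bash
python3 -c "
from h import *
plan(.561,-.043,.14,-.364+np.pi,9)"
```

```text
[0.013, -0.018, -0.0] 0.047
[0.013, -0.018, -0.001] 0.047
[0.012, -0.019, -0.0] 0.047
[0.01, -0.019, -0.001] 0.047
[0.01, -0.02, -0.0] 0.047
[0.009, -0.021, -0.001] 0.047
[0.008, -0.02, -0.0] 0.047
[0.007, -0.021, -0.001] 0.047
[0.006, -0.022, -0.0] 0.047
at [0.672  0.1231 0.1359] yaw -3.084 dw -0.421 t 11.12
```

send_rows(series=[[0.013,-0.018,0,0,0,0.047,1],[0.013,-0.018,-0.001,0,0,0.047,1],[0.012,-0.019,0,0,0,0.047,1],[0.01,-0.019,-0.001,0,0,0.047,1],[0.01,-0.02,0,0,0,0.047,1]])

```text
time: 11.53
tool_pos: [0.6102, 0.0304, 0.1368]
tool_rot: [3.141, 0.001, 2.962]
contact_force: [0.2, -0.6, -0.1]
opening: 0.0533
```

send_rows(series=[[0.009,-0.021,-0.001,0,0,0.047,1],[0.008,-0.02,0,0,0,0.047,1],[0.007,-0.021,-0.001,0,0,0.047,1],[0.006,-0.022,0,0,0,0.047,1],[0,0,0,0,0,0,1]])

```text
time: 11.95
tool_pos: [0.5591, -0.0459, 0.1386]
tool_rot: [-3.14, -0.0, 2.771]
contact_force: [1.0, 0.1, 0.1]
opening: 0.0539
```

send_rows(series=[[0,0,0,0,0,0,1],[0,0,0,0,0,0,1],[0,0,0,0,0,0,1],[0,0,0,0,0,0,1]])

```text
time: 12.28
tool_pos: [0.5613, -0.0423, 0.1378]
tool_rot: [3.141, 0.0, 2.777]
contact_force: [0.6, 0.3, -1.1]
opening: 0.054
```

```bash
python3 -c "
from h import *
wfit('wrist',(.47,-.009),.065,.038,.084,.068,save='w6')
held(); s=observe();print(s['tool_pos'].round(4),s['tool_rot'].round(3),s['opening'])"
```

```text
wrist c [ 0.4705 -0.0091] yaw -0.37 res 0.023 area 1.02 z 0.0385
 grasp [ 0.4649 -0.007 ]
top z in tool -0.0127 edge x at y=0 0.0264 slope -0.005 y span [-0.0266  0.0269]
[ 0.5611 -0.0424  0.1376] [ 3.141 -0.     2.777] 0.053443623924664896
```

View pics/w6.png

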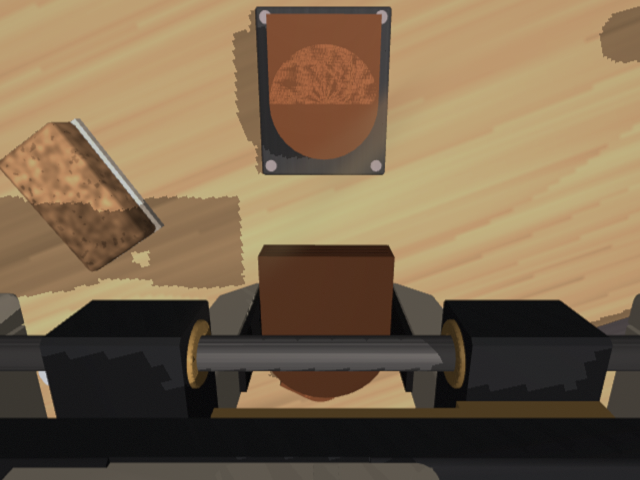

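```bash
python3 -c "
from h import *
plan(.4563,-.0040,.06,-.366+np.pi,5)"
```

```text
[0.022, -0.0, 0.016] 0.0
[0.023, -0.001, 0.015] 0.0
[0.022, 0.0, 0.016] 0.0
[0.022, -0.0, 0.015] 0.0
[0.023, -0.001, 0.016] 0.0
at [ 0.5611 -0.0424  0.1376] yaw 2.777 dw -0.001 t 12.38
```

send_rows(series=[[0.022,0,0.015,0,0,0,1],[0.023,-0.001,0.015,0,0,0,1],[0.022,0,0.015,0,0,0,1],[0.022,0,0.015,0,0,0,1],[0.023,-0.001,0.015,0,0,0,1]])

```text
time: 12.8
tool_pos: [0.455, -0.0042, 0.0622]
tool_rot: [3.141, 0.001, 2.777]
contact_force: [0.4, 0.4, -0.8]
opening: 0.0536
```

send_rows(series=[[0,0,0,0,0,0,1],[0,0,0,0,0,0,1],[0,0,0,0,0,0,1],[0,0,0,0,0,0,1],[0,0,0,0,0,0,1]])

```text
time: 13.22
tool_pos: [0.457, -0.0052, 0.0633]
tool_rot: [3.141, 0.002, 2.776]
contact_force: [0.5, 0.7, -0.7]
opening: 0.0538
```

```bash
python3 -c "
from h import *
plan(.4563,-.0040,.044,-.366+np.pi,2)"
```

```text
[0.001, 0.0, 0.01] 0.0
[0.0, 0.001, 0.009] 0.0
at [ 0.457  -0.0052  0.0633] yaw 2.776 dw -0.0 t 13.22
```

send_rows(series=[[0,0.001,0.01,0,0,0,1],[0,0,0.008,0,0,0,1],[0,0,0,0,0,0,1],[0,0,0,0,0,0,1],[0,0,0,0,0,0,1]])

```text
time: 13.63
tool_pos: [0.4562, -0.0041, 0.0448]
tool_rot: [3.141, 0.0, 2.776]
contact_force: [-0.0, 0.2, 0.9]
opening: 0.0534
```

send_rows(series=[[0,0,0.002,0,0,0,1],[0,0,0.001,0,0,0,1],[0,0,0,0,0,0,1],[0,0,0,0,0,0,1]])

```text
time: 13.97
tool_pos: [0.456, -0.004, 0.0418]
tool_rot: [3.141, 0.0, 2.776]
contact_force: [-0.1, -0.5, -0.4]
opening: 0.0538
```

send_rows(series=[[0,0,0,0,0,0,0.5],[0,0,0,0,0,0,0.3],[0,0,0,0,0,0,0.1],[0,0,0,0,0,0,0],[0,0,0,0,0,0,0]])

```text
time: 14.38
tool_pos: [0.456, -0.004, 0.0418]
tool_rot: [3.141, 0.0, 2.776]
contact_force: [-0.6, -0.6, 0.5]
opening: 0.0758
```

send_rows(series=[[0,0,-0.02,0,0,0,0],[0,0,-0.03,0,0,0,0],[0,0,-0.03,0,0,0,0],[0,0,-0.02,0,0,0,0],[0,0,0,0,0,0,0]])

```text
time: 14.8
tool_pos: [0.4583, -0.0043, 0.1456]
tool_rot: [3.14, 0.008, 2.776]
contact_force: [0.5, -0.1, 0.9]
opening: 0.0917
```

send_rows(series=[[0,0,0,0,0,0,0],[0,0,0,0,0,0,0],[0,0,0,0,0,0,0]])

```text
time: 15.05
tool_pos: [0.455, -0.0038, 0.1405]
tool_rot: [-3.141, -0.003, 2.776]
contact_force: [-0.5, -0.4, -0.6]
opening: 0.0919
```

```bash
python3 -c "
from h import *
wfit('wrist',(.462,-.006),.045,.054,.066,.054,save='w7')
plan(.671,-.098,.16,.74+np.pi,10)"
```

```text
wrist c [ 0.4619 -0.0063] yaw -0.37 res 0.035 area 1.05 z 0.0544
 grasp [ 0.4563 -0.0041]
[-0.024, -0.001, -0.002] -0.111
[-0.023, -0.004, -0.002] -0.111
[-0.023, -0.006, -0.002] -0.111
[-0.021, -0.008, -0.002] -0.111
[-0.021, -0.012, -0.002] -0.111
[-0.02, -0.013, -0.002] -0.111
[-0.018, -0.015, -0.002] -0.111
[-0.016, -0.017, -0.002] -0.111
[-0.014, -0.019, -0.002] -0.111
[-0.012, -0.02, -0.002] -0.111
at [ 0.4551 -0.0038  0.1405] yaw 2.776 dw 1.106 t 15.1
```

View pics/w7.png

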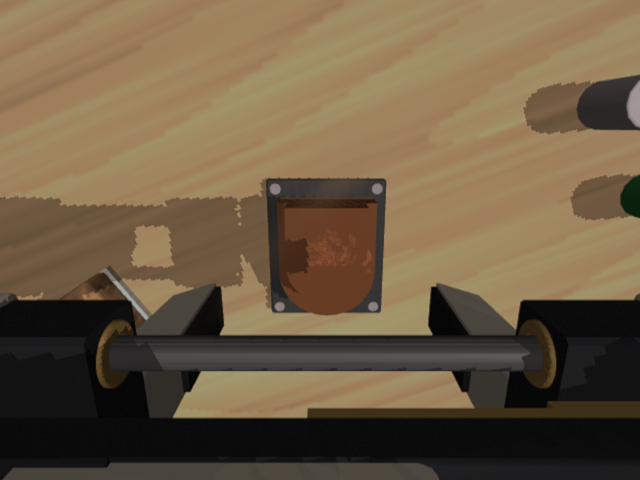

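The middle piece is within 1 mm of its intended spot, centre near (327,250). On to the smallest piece.

send_rows(series=[[-0.024,-0.001,-0.002,0,0,-0.111,0],[-0.023,-0.004,-0.002,0,0,-0.111,0],[-0.023,-0.006,-0.002,0,0,-0.111,0],[-0.021,-0.008,-0.002,0,0,-0.111,0],[-0.021,-0.012,-0.002,0,0,-0.111,0]])

```text
time: 15.52
tool_pos: [0.564, -0.0516, 0.1504]
tool_rot: [3.14, -0.002, -2.947]
contact_force: [0.6, -0.1, -1.0]
opening: 0.0921
```

send_rows(series=[[-0.02,-0.013,-0.002,0,0,-0.111,0],[-0.018,-0.015,-0.002,0,0,-0.111,0],[-0.016,-0.017,-0.002,0,0,-0.111,0],[-0.014,-0.019,-0.002,0,0,-0.111,0],[-0.012,-0.02,-0.002,0,0,-0.111,0]])

```text
time: 15.93
tool_pos: [0.6725, -0.0975, 0.16]
tool_rot: [3.139, -0.001, -2.392]
contact_force: [0.4, 0.3, -0.3]
opening: 0.0919
```

send_rows(series=[[0,0,0,0,0,0,0],[0,0,0,0,0,0,0],[0,0,0,0,0,0,0],[0,0,0,0,0,0,0]])

```text
time: 16.27
tool_pos: [0.671, -0.0966, 0.161]
tool_rot: [3.14, -0.001, -2.398]
contact_force: [-0.1, 0.2, 0.2]
opening: 0.0918
```

```bash
python3 -c "
from h import *
f,z=wfit('wrist',(.676,-.095),.042,.016,.048,.040,save='w8')
a=f[1];g=f[0]-.006*np.array([np.cos(a),np.sin(a)])
plan(g[0],g[1],.055,a+np.pi,5)"
```

```text
wrist c [ 0.6779 -0.0961] yaw 0.699 res 0.043 area 1.05 z 0.0164
 grasp [ 0.6733 -0.0999]
[0.0, -0.001, 0.021] 0.009
[0.0, -0.001, 0.022] 0.009
[0.0, -0.0, 0.021] 0.009
[0.001, -0.001, 0.021] 0.009
[-0.0, -0.001, 0.021] 0.009
at [ 0.6712 -0.0966  0.1614] yaw -2.398 dw -0.044 t 16.32
```

View pics/w8.png

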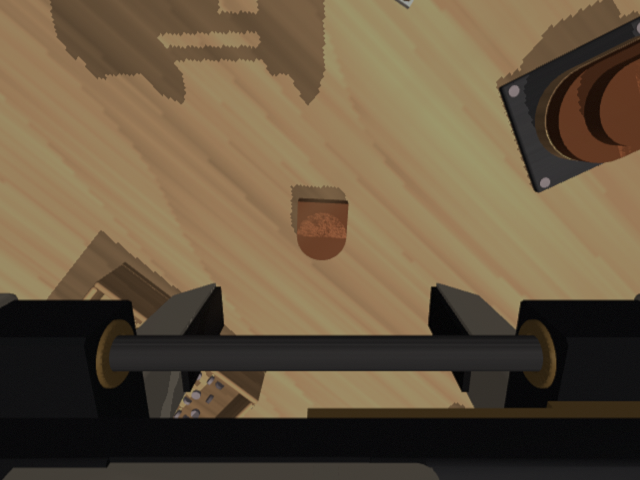

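```bash
python3 -c "
from h import *
g=np.array([.6733,-.0999]);a=.699+np.pi
for n in['scene','side','wrist']:
  c=dict(np.load(n+'0.npz')) if n!='wrist' else cam(n)
  P=cloud(c).reshape(-1,3); d=P[(P[:,2]>.025)&(P[:,2]<.06)]
  x=(d[:,0]-g[0])*np.cos(a)+(d[:,1]-g[1])*np.sin(a); y=(d[:,0]-g[0])*np.sin(a)-(d[:,1]-g[1])*np.cos(a)
  for lo,hi in((-.02,.02),(-.04,.04),(-.06,.06)):
    m=(abs(y)<.2)&(x>lo)&(x<hi)
    print(n,lo,hi,m.sum(),'ymin|y|',np.sort(abs(y[m]))[:20:5].round(3))
"
```

```text
scene -0.02 0.02 0 ymin|y| []
scene -0.04 0.04 0 ymin|y| []
scene -0.06 0.06 95 ymin|y| [0.156 0.159 0.16  0.161]
side -0.02 0.02 0 ymin|y| []
side -0.04 0.04 1 ymin|y| [0.166]
side -0.06 0.06 95 ymin|y| [0.144 0.148 0.15  0.152]
wrist -0.02 0.02 0 ymin|y| []
wrist -0.04 0.04 0 ymin|y| []
wrist -0.06 0.06 783 ymin|y| [0.149 0.15  0.151 0.151]
```

The smallest piece is at (322,229), and the tray is well clear of the fingers. Descending.

send_rows(series=[[0,-0.001,0.022,0,0,0.009,0],[0,-0.001,0.022,0,0,0.009,0],[0,-0.001,0.022,0,0,0.009,0],[0.001,-0.001,0.022,0,0,0.009,0],[0,0,0.02,0,0,0.008,0.2]])

```text
time: 16.78
tool_pos: [0.6733, -0.1006, 0.0529]
tool_rot: [3.141, -0.0, -2.442]
contact_force: [-0.7, -0.1, 0.7]
opening: 0.0883
```

send_rows(series=[[0,0,0.02,0,0,0,0.2],[0,0,0.015,0,0,0,0.2],[0,0,0.006,0,0,0,0.2],[0,0,0,0,0,0,0.2],[0,0,0,0,0,0,0.2]])

```text
time: 17.2
tool_pos: [0.6742, -0.1007, 0.0134]
tool_rot: [-3.141, 0.0, -2.441]
contact_force: [0.1, -0.1, 0.8]
opening: 0.0737
```

send_rows(series=[[0,0,0,0,0,0,0.2],[0,0,0,0,0,0,0.2],[0,0,0,0,0,0,0.2]])

```text
time: 17.45
tool_pos: [0.6745, -0.1009, 0.014]
tool_rot: [-3.14, 0.001, -2.441]
contact_force: [-0.1, -0.4, -0.5]
opening: 0.0734
```

send_rows(series=[[0,0.001,0.005,0,0,0,0.2],[0,0,0.005,0,0,0,0.2],[0,0,0,0,0,0,0.5],[0,0,0,0,0,0,0.5],[0,0,0,0,0,0,1]])

```text
time: 17.87
tool_pos: [0.6732, -0.0999, 0.0025]
tool_rot: [3.141, -0.0, -2.441]
contact_force: [-0.8, -0.2, -0.1]
opening: 0.058
```

send_rows(series=[[0,0,0,0,0,0,1],[0,0,0,0,0,0,1],[0,0,0,0,0,0,1],[0,0,0,0,0,0,1],[0,0,0,0,0,0,1]])

```text
time: 18.28
tool_pos: [0.6734, -0.1, 0.0028]
tool_rot: [-3.141, 0.0, -2.441]
contact_force: [0.6, -0.5, 0.9]
opening: 0.0392
```

send_rows(series=[[0,0,0,0,0,0,1],[0,0,-0.02,0,0,0,1],[0,0,-0.03,0,0,0,1],[0,0,-0.04,0,0,0,1],[0,0,-0.04,0,0,0,1]])

```text
time: 18.7
tool_pos: [0.6724, -0.0998, 0.1331]
tool_rot: [3.139, -0.001, -2.441]
contact_force: [1.0, -0.4, -0.7]
opening: 0.0396
```

```bash
python3 -c "
from h import *
plan(.555,-.042,.15,-.366+np.pi,10)"
```

```text
[0.005, 0.012, -0.002] 0.107
[0.007, 0.011, -0.001] 0.107
[0.007, 0.011, -0.002] 0.107
[0.009, 0.01, -0.002] 0.107
[0.01, 0.008, -0.001] 0.107
[0.011, 0.008, -0.002] 0.107
[0.011, 0.007, -0.002] 0.107
[0.012, 0.005, -0.002] 0.107
[0.012, 0.004, -0.001] 0.107
[0.013, 0.002, -0.002] 0.107
at [ 0.6724 -0.0998  0.1331] yaw -2.441 dw -1.066 t 18.7
```

send_rows(series=[[0.005,0.012,-0.002,0,0,0.107,1],[0.007,0.011,-0.002,0,0,0.107,1],[0.007,0.011,-0.002,0,0,0.107,1],[0.009,0.01,-0.002,0,0,0.107,1],[0.01,0.008,-0.002,0,0,0.107,1]])

```text
time: 19.12
tool_pos: [0.6139, -0.071, 0.1428]
tool_rot: [3.141, -0.0, -2.982]
contact_force: [-0.4, -0.3, -0.9]
opening: 0.0396
```

send_rows(series=[[0.011,0.008,-0.002,0,0,0.107,1],[0.011,0.007,-0.002,0,0,0.107,1],[0.012,0.005,-0.002,0,0,0.107,1],[0.012,0.004,-0.002,0,0,0.107,1],[0.013,0.002,-0.002,0,0,0.107,1]])

```text
time: 19.53
tool_pos: [0.5554, -0.0419, 0.1528]
tool_rot: [3.141, 0.0, 2.767]
contact_force: [0.0, -0.6, -0.3]
opening: 0.0394
```

send_rows(series=[[0,0,0,0,0,0,1],[0,0,0,0,0,0,1],[0,0,0,0,0,0,1],[0,0,0,0,0,0,1],[0,0,0,0,0,0,1]])

```text
time: 19.95
tool_pos: [0.5565, -0.0426, 0.1525]
tool_rot: [3.142, 0.0, 2.773]
contact_force: [0.1, -0.1, -0.8]
opening: 0.0399
```

```bash
python3 -c "
from h import *
wfit('wrist',(.462,-.006),.045,.054,.066,.054,save='w9')
held(); s=observe();print(s['tool_pos'].round(4),s['tool_rot'].round(3),s['opening'])"
```

```text
wrist c [ 0.4621 -0.0064] yaw -0.37 res 0.031 area 1.04 z 0.0544
 grasp [ 0.4565 -0.0042]
top z in tool -0.0135 edge x at y=0 0.0169 slope -0.015 y span [-0.0198  0.0199]
[ 0.5563 -0.0425  0.1524] [ 3.142 -0.     2.772] 0.03998391140609529
```

View pics/w9.png

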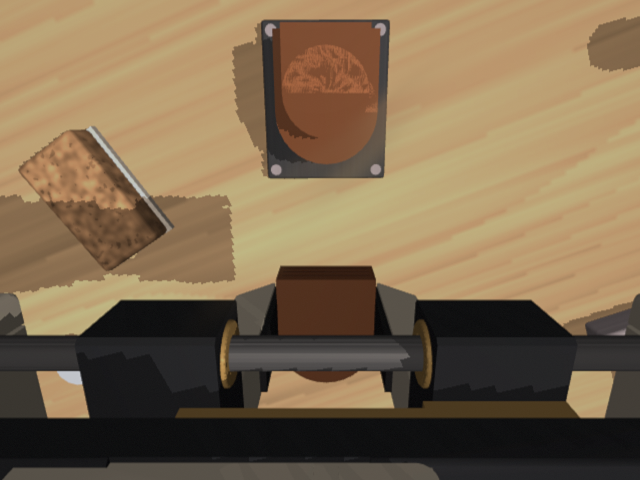

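```bash
python3 -c "
from h import *
plan(.4475,-.0006,.074,-.366+np.pi,5)"
```

```text
[0.023, -0.0, 0.016] -0.001
[0.024, -0.0, 0.015] -0.001
[0.023, -0.0, 0.016] -0.001
[0.023, -0.0, 0.016] -0.001
[0.024, -0.0, 0.015] -0.001
at [ 0.5563 -0.0425  0.1524] yaw 2.772 dw 0.003 t 20.05
```

send_rows(series=[[0.023,0,0.015,0,0,-0.001,1],[0.024,0,0.015,0,0,-0.001,1],[0.023,0,0.015,0,0,-0.001,1],[0.023,0,0.015,0,0,0,1],[0.024,0,0.015,0,0,0,1]])

```text
time: 20.47
tool_pos: [0.4462, 0.0, 0.0772]
tool_rot: [3.141, 0.001, 2.775]
contact_force: [-0.4, 0.2, -0.9]
opening: 0.0399
```

send_rows(series=[[0,0,0,0,0,0,1],[0,0,0,0,0,0,1],[0,0,0,0,0,0,1],[0,0,0,0,0,0,1],[0,0,0,0,0,0,1]])

```text
time: 20.88
tool_pos: [0.4483, -0.0006, 0.0783]
tool_rot: [3.141, 0.002, 2.775]
contact_force: [0.2, 0.1, -0.8]
opening: 0.0399
```

```bash
python3 -c "
from h import *
plan(.4475,-.0006,.0595,-.366+np.pi,2)"
```

```text
[0.0, -0.0, 0.009] -0.001
[0.001, -0.0, 0.01] -0.001
at [ 0.4483 -0.0006  0.0783] yaw 2.775 dw 0.001 t 20.88
```

send_rows(series=[[0,0,0.009,0,0,0,1],[0,0,0.009,0,0,0,1],[0,0,0,0,0,0,1],[0,0,0,0,0,0,1],[0,0,0,0,0,0,1]])

```text
time: 21.3
tool_pos: [0.4468, -0.0002, 0.0594]
tool_rot: [-3.142, -0.001, 2.775]
contact_force: [-0.4, -0.4, 0.2]
opening: 0.0395
```

send_rows(series=[[0,0,0.002,0,0,0,1],[0,0,0.001,0,0,0,1],[0,0,0,0,0,0,1],[0,0,0,0,0,0,1]])

```text
time: 21.63
tool_pos: [0.447, -0.0002, 0.0568]
tool_rot: [3.141, 0.0, 2.775]
contact_force: [-0.0, 0.9, -1.9]
opening: 0.04
```

send_rows(series=[[0,0,0,0,0,0,0.6],[0,0,0,0,0,0,0.4],[0,0,0,0,0,0,0.2],[0,0,0,0,0,0,0],[0,0,0,0,0,0,0]])

```text
time: 22.05
tool_pos: [0.4469, -0.0002, 0.0567]
tool_rot: [3.141, 0.0, 2.775]
contact_force: [-0.4, -0.3, -0.2]
opening: 0.0618
```

send_rows(series=[[0,0,-0.02,0,0,0,0],[0,0,-0.03,0,0,0,0],[0,0,-0.03,0,0,0,0],[0,0,-0.02,0,0,0,0],[0,0,0,0,0,0,0]])

```text
time: 22.47
tool_pos: [0.4492, -0.0005, 0.1606]
tool_rot: [3.14, 0.008, 2.775]
contact_force: [1.2, -0.4, -0.1]
opening: 0.0908
```

send_rows(series=[[0,0,0,0,0,0,0],[0,0,0,0,0,0,0],[0,0,0,0,0,0,0]])

```text
time: 22.72
tool_pos: [0.446, -0.0, 0.1555]
tool_rot: [-3.141, -0.003, 2.775]
contact_force: [-0.5, -0.2, -0.3]
opening: 0.0917
```

```bash
python3 -c "
from h import *
wfit('wrist',(.454,-.003),.035,.0705,.048,.040,save='w10')
plan(.442,.212,.16,.2+np.pi,8)"
```

```text
wrist c [ 0.4533 -0.0026] yaw -0.366 res 0.043 area 1.05 z 0.0704
 grasp [ 0.4477 -0.0005]
[0.01, 0.025, -0.001] -0.071
[0.008, 0.025, -0.0] -0.071
[0.007, 0.026, -0.001] -0.071
[0.004, 0.026, -0.0] -0.071
[0.003, 0.026, -0.001] -0.071
[0.001, 0.026, -0.0] -0.071
[-0.001, 0.027, -0.001] -0.071
[-0.003, 0.026, -0.001] -0.071
at [ 0.4461 -0.      0.1555] yaw 2.775 dw 0.567 t 22.77
```

View pics/w10.png

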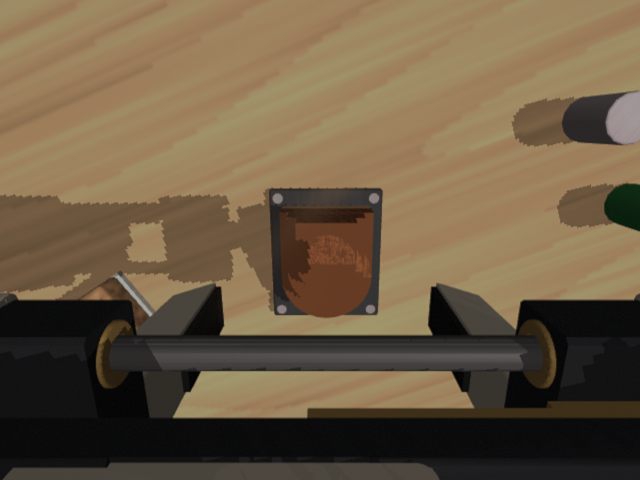

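All three pieces are stacked and the smallest is within 1 mm of flush, near (327,250). The weight is at the right, (620,118).

send_rows(series=[[0.01,0.025,-0.001,0,0,-0.071,0],[0.008,0.025,0,0,0,-0.071,0],[0.007,0.026,-0.001,0,0,-0.071,0],[0.004,0.026,0,0,0,-0.071,0],[0.003,0.026,-0.001,0,0,-0.071,0]])

```text
time: 23.18
tool_pos: [0.4437, 0.1335, 0.1586]
tool_rot: [-3.141, -0.002, 3.133]
contact_force: [0.1, 0.1, 0.4]
opening: 0.0919
```

send_rows(series=[[0.001,0.026,0,0,0,-0.071,0],[-0.001,0.027,-0.001,0,0,-0.071,0],[-0.003,0.026,-0.001,0,0,-0.071,0],[0,0,0,0,0,0,0],[0,0,0,0,0,0,0]])

```text
time: 23.6
tool_pos: [0.4419, 0.2123, 0.1606]
tool_rot: [-3.141, -0.002, -2.939]
contact_force: [0.4, -1.6, -0.2]
opening: 0.0922
```

send_rows(series=[[0,0,0,0,0,0,0],[0,0,0,0,0,0,0],[0,0,0,0,0,0,0]])

```text
time: 23.85
tool_pos: [0.4426, 0.2106, 0.1615]
tool_rot: [-3.141, -0.001, -2.942]
contact_force: [-0.0, 0.0, 0.8]
opening: 0.0921
```

```bash
python3 -c "
from h import *
c=cam('wrist','w11');P=cloud(c);C=c['color'].astype(int)
m=(np.hypot(P[...,0]-.442,P[...,1]-.212)<.035)&(abs(P[...,2]-.05)<.003)&(c['range_z']>0)
q=P[m]; (x,y),r=cv2.minEnclosingCircle((q[:,:2]*1000).astype(np.float32)); print(m.sum(),x,y,r,np.median(q[:,2]),C[m].mean(0), q.mean(0))
m=(np.hypot(P[...,0]-.517,P[...,1]-.232)<.035)&(abs(P[...,2]-.05)<.003); q=P[m]; print('green',len(q),q.mean(0) if len(q) else '')
plan(x/1000,y/1000,.08,.2+np.pi,4)"
```

```text
1636 441.1293029785156 213.00933837890625 16.939132690429688 0.05030228016180885 [132.33801956 120.20904645 119.55501222] [0.4406836  0.21260189 0.05026103]
green 802 [0.51159158 0.23013731 0.05011875]
[0.0, 0.001, 0.02] -0.0
[0.001, 0.0, 0.021] -0.0
[-0.0, 0.001, 0.02] -0.0
[0.0, 0.001, 0.021] -0.0
at [0.4427 0.2107 0.1616] yaw -2.942 dw 0.001 t 23.9
```

View pics/w11.png

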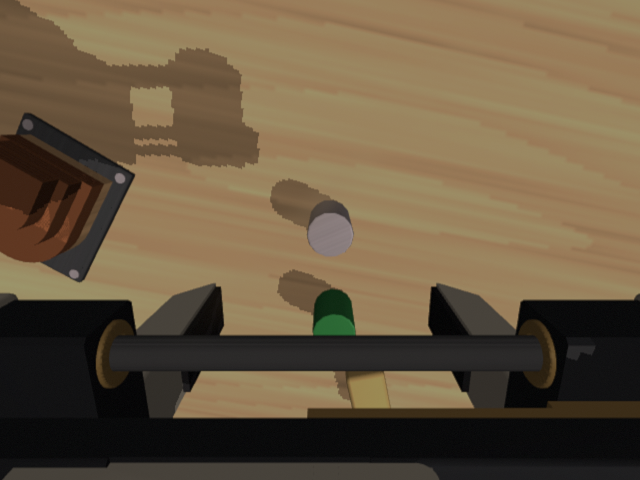

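The bright weight is at (330,232), its fitted radius is 16.9 mm and its top is at 50.3 mm. The green look-alike at (333,315) lies off the jaw line. Descending to grip the weight.

send_rows(series=[[0.001,0.001,0.025,0,0,0,0],[0,0.001,0.03,0,0,0,0],[0,0.001,0.03,0,0,0,0],[0,0,0.025,0,0,0,0.2],[0,0,0.015,0,0,0,0.3]])

```text
time: 24.32
tool_pos: [0.4399, 0.2133, 0.0344]
tool_rot: [-3.141, -0.003, -2.942]
contact_force: [-0.6, -0.2, 0.4]
opening: 0.0829
```

send_rows(series=[[0,0,0.01,0,0,0,0.3],[0,0,0.005,0,0,0,0.4],[0,0,0,0,0,0,0.4],[0,0,0,0,0,0,0.4],[0,0,0,0,0,0,0.4]])

```text
time: 24.73
tool_pos: [0.4419, 0.2145, 0.0228]
tool_rot: [3.141, 0.002, -2.941]
contact_force: [0.0, 0.7, -0.5]
opening: 0.0559
```

send_rows(series=[[0,0,0,0,0,0,0.4],[0,0,0,0,0,0,0.4]])

```text
time: 24.9
tool_pos: [0.4415, 0.2145, 0.0225]
tool_rot: [3.141, 0.002, -2.94]
contact_force: [0.3, -0.2, 0.8]
opening: 0.0549
```

Aligned to within 1.5 mm. Closing slowly.

send_rows(series=[[0,-0.001,0.002,0,0,0,0.5],[0,0,0,0,0,0,0.6],[0,0,0,0,0,0,0.8],[0,0,0,0,0,0,1],[0,0,0,0,0,0,1]], newtons=30)

```text
time: 25.32
tool_pos: [0.4412, 0.2134, 0.0197]
tool_rot: [3.141, -0.0, -2.94]
contact_force: [0.2, 0.2, 0.6]
opening: 0.0333
```

send_rows(series=[[0,0,0,0,0,0,1],[0,0,0,0,0,0,1],[0,0,0,0,0,0,1],[0,0,0,0,0,0,1]])

```text
time: 25.65
tool_pos: [0.4412, 0.2134, 0.0197]
tool_rot: [3.141, 0.0, -2.94]
contact_force: [-0.4, 0.1, 1.4]
opening: 0.0329
```

send_rows(series=[[0,0,-0.01,0,0,0,1],[0,0,-0.03,0,0,0,1],[0,0,-0.03,0,0,0,1],[0,0,-0.03,0,0,0,1],[0,0,-0.03,0,0,0,1]])

```text
time: 26.07
tool_pos: [0.4404, 0.213, 0.1512]
tool_rot: [-3.141, -0.001, -2.94]
contact_force: [0.2, 0.7, -4.1]
opening: 0.0333
```

send_rows(series=[[0,0,0,0,0,0,1],[0,0,0,0,0,0,1],[0,0,0,0,0,0,1]])

```text
time: 26.32
tool_pos: [0.4402, 0.213, 0.1488]
tool_rot: [-3.141, -0.002, -2.94]
contact_force: [-0.5, -0.6, -3.8]
opening: 0.0332
```

```bash
cat >> h.py <<'E'
def heldw(save=None):
    from scipy.spatial.transform import Rotation as Ro
    c=cam('wrist',save); s=observe(); P=cloud(c); C=c['color'].astype(int)
    R=Ro.from_euler('xyz',s['tool_rot']).as_matrix(); q=(P-s['tool_pos'])@R
    m=(c['range_z']>0)&(abs(q[...,1])<.0155)&(q[...,0]<.03)&(q[...,0]>-.03)&(q[...,2]>-.05)&(q[...,2]<.04)&(C.max(-1)-C.min(-1)<40)&(C.min(-1)>40)
    k=q[m]
    print('n',len(k)); 
    for z in np.arange(-.045,.036,.005):
        t=k[abs(k[:,2]-z)<.0025]
        if len(t)>10: print(round(z,3),len(t),'x max',np.percentile(t[:,0],98).round(4),'min',t[:,0].min().round(4))
E
python3 -c "
from h import *
heldw('w12')
plan(.545,-.037,.17,-.366+np.pi,11)"
```

```text
n 5524
-0.035 20 x max 0.0135 min 0.0036
-0.03 2924 x max 0.0158 min -0.0173
-0.025 406 x max 0.0163 min 0.0062
-0.02 373 x max 0.0164 min 0.0052
-0.015 338 x max 0.0163 min 0.0066
-0.01 310 x max 0.0163 min 0.0072
-0.005 284 x max 0.0163 min 0.0054
-0.0 262 x max 0.0163 min 0.0032
0.005 249 x max 0.0163 min 0.0044
0.01 225 x max 0.0162 min 0.0067
0.015 132 x max 0.0163 min 0.0075
[-0.005, -0.024, -0.002] 0.052
[-0.006, -0.024, -0.002] 0.052
[-0.007, -0.024, -0.002] 0.052
[-0.009, -0.023, -0.002] 0.052
[-0.009, -0.022, -0.002] 0.052
[-0.011, -0.023, -0.002] 0.052
[-0.012, -0.021, -0.002] 0.052
[-0.013, -0.021, -0.002] 0.052
[-0.014, -0.02, -0.002] 0.052
[-0.015, -0.02, -0.002] 0.052
[-0.016, -0.018, -0.002] 0.052
at [0.44   0.2129 0.1482] yaw -2.94 dw -0.567 t 26.37
```

View pics/w12.png

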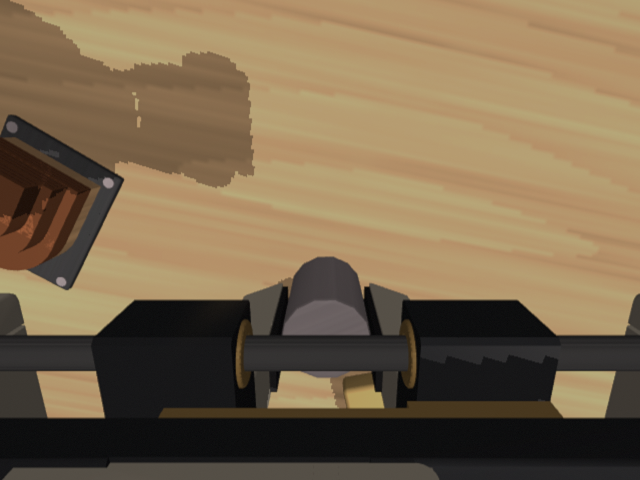

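The weight is held upright; its side is vertical within 0.1 mm and its top is 30 mm above the TCP. I'll move over the stack without turning.

```bash
python3 -c "
from h import *
plan(.4535,-.0028,.15,-2.94,10)"
```

```text
[0.003, -0.021, -0.0] -0.0
[0.003, -0.022, -0.0] -0.0
[0.003, -0.021, -0.001] -0.0
[0.003, -0.022, 0.0] -0.0
[0.003, -0.021, 0.0] -0.0
[0.003, -0.021, -0.0] -0.0
[0.003, -0.022, -0.0] -0.0
[0.003, -0.021, -0.0] -0.0
[0.003, -0.022, -0.001] -0.0
[0.003, -0.021, 0.0] -0.0
at [0.44   0.2129 0.1482] yaw -2.94 dw 0.0 t 26.37
```

send_rows(series=[[0.002,-0.012,0,0,0,0,1],[0.003,-0.022,-0.001,0,0,0,1],[0.003,-0.024,0,0,0,0,1],[0.003,-0.024,0,0,0,0,1],[0.003,-0.024,0,0,0,0,1]])

```text
time: 26.78
tool_pos: [0.4476, 0.105, 0.1493]
tool_rot: [3.141, -0.003, -2.94]
contact_force: [-0.5, -0.3, -4.8]
opening: 0.0333
```

send_rows(series=[[0.003,-0.024,0,0,0,0,1],[0.003,-0.024,-0.001,0,0,0,1],[0.003,-0.024,0,0,0,0,1],[0.003,-0.022,0,0,0,0,1],[0.003,-0.014,0,0,0,0,1]])

```text
time: 27.2
tool_pos: [0.4547, -0.0046, 0.1503]
tool_rot: [3.141, -0.003, -2.942]
contact_force: [-0.2, -0.0, -4.4]
opening: 0.0333
```

send_rows(series=[[0,0,0.02,0,0,0,1],[0,0,0.015,0,0,0,1],[0,0,0,0,0,0,1],[0,0,0,0,0,0,1],[0,0,0,0,0,0,1]])

```text
time: 27.62
tool_pos: [0.4556, -0.0023, 0.1167]
tool_rot: [3.141, -0.001, -2.94]
contact_force: [0.4, 0.3, -4.0]
opening: 0.033
```

send_rows(series=[[0,0,0,0,0,0,1],[0,0,0,0,0,0,1],[0,0,0,0,0,0,1]])

```text
time: 27.87
tool_pos: [0.4559, -0.0021, 0.1173]
tool_rot: [-3.141, 0.001, -2.94]
contact_force: [0.3, 0.3, -4.2]
opening: 0.0331
```

```bash
python3 -c "
from h import *
c=cam('wrist','w13')
plan(.4535,-.0028,.095,-2.94,3)"
```

```text
[0.001, -0.0, 0.007] 0.0
[0.001, -0.0, 0.008] 0.0
[0.0, -0.0, 0.007] 0.0
at [ 0.4558 -0.0021  0.1172] yaw -2.94 dw -0.0 t 27.92
```

View pics/w13.png

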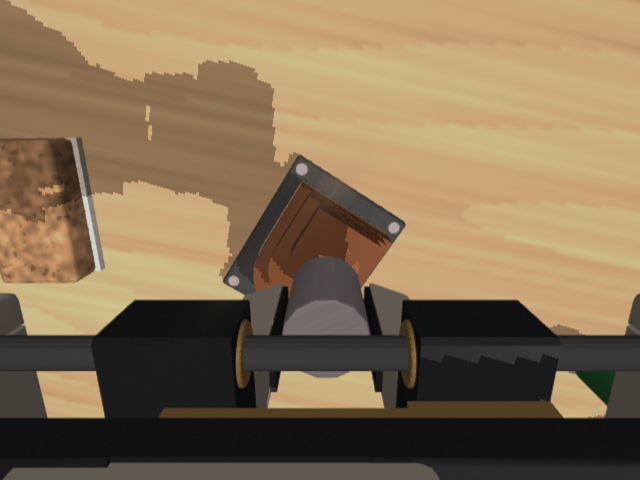

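send_rows(series=[[0.001,0,0.008,0,0,0,1],[0.001,0,0.008,0,0,0,1],[0,0,0.006,0,0,0,1],[0,0,0,0,0,0,1],[0,0,0,0,0,0,1]])

```text
time: 28.33
tool_pos: [0.4532, -0.0025, 0.094]
tool_rot: [3.141, -0.001, -2.94]
contact_force: [0.7, 0.0, -3.1]
opening: 0.0329
```

send_rows(series=[[0,0,0,0,0,0,1],[0,0,0,0,0,0,1],[0,0,0,0,0,0,1]])

```text
time: 28.58
tool_pos: [0.4539, -0.0026, 0.095]
tool_rot: [-3.141, 0.001, -2.94]
contact_force: [-0.2, -0.2, -5.3]
opening: 0.0329
```

send_rows(series=[[0,0,0.002,0,0,0,1],[0,0,0.001,0,0,0,1],[0,0,0,0,0,0,1],[0,0,0,0,0,0,1]])

```text
time: 28.92
tool_pos: [0.4536, -0.0025, 0.0917]
tool_rot: [3.141, -0.0, -2.94]
contact_force: [0.1, 0.4, -4.7]
opening: 0.0335
```

send_rows(series=[[0,0,0.001,0,0,0,1],[0,0,0,0,0,0,1],[0,0,0,0,0,0,1],[0,0,0,0,0,0,1]])

```text
time: 29.25
tool_pos: [0.4536, -0.0026, 0.0907]
tool_rot: [3.142, 0.0, -2.94]
contact_force: [0.7, -0.2, -4.1]
opening: 0.0332
```

Still carrying the full weight, so I'll keep lowering in 1 mm steps until the force drops.

send_rows(series=[[0,0,0.001,0,0,0,1],[0,0,0,0,0,0,1],[0,0,0,0,0,0,1]])

```text
time: 29.5
tool_pos: [0.4537, -0.0026, 0.0898]
tool_rot: [-3.142, 0.0, -2.94]
contact_force: [0.0, -0.2, -3.5]
opening: 0.0331
```

send_rows(series=[[0,0,0.001,0,0,0,1],[0,0,0,0,0,0,1],[0,0,0,0,0,0,1]])

```text
time: 29.75
tool_pos: [0.4538, -0.0026, 0.0897]
tool_rot: [-3.141, 0.001, -2.94]
contact_force: [-3.3, 0.7, 7.0]
opening: 0.0335
```

send_rows(series=[[0,0,-0.001,0,0,0,1],[0,0,0,0,0,0,0.6],[0,0,0,0,0,0,0.5],[0,0,0,0,0,0,0.4],[0,0,0,0,0,0,0.2]])

```text
time: 30.17
tool_pos: [0.4538, -0.0026, 0.0898]
tool_rot: [-3.141, 0.0, -2.94]
contact_force: [-0.1, -0.8, -1.0]
opening: 0.0522
```

send_rows(series=[[0,0,0,0,0,0,0],[0,0,0,0,0,0,0],[0,0,0,0,0,0,0]])

```text
time: 30.42
tool_pos: [0.4537, -0.0026, 0.0897]
tool_rot: [3.142, 0.0, -2.94]
contact_force: [-0.1, -0.0, -0.4]
opening: 0.0723
```

send_rows(series=[[0,0,-0.01,0,0,0,0],[0,0,-0.02,0,0,0,0],[0,0,-0.025,0,0,0,0],[0,0,-0.025,0,0,0,0],[0,0,-0.02,0,0,0,0]])

```text
time: 30.83
tool_pos: [0.4539, -0.0026, 0.1914]
tool_rot: [-3.141, 0.001, -2.94]
contact_force: [1.6, -0.5, 0.4]
opening: 0.0915
```

send_rows(series=[[0,0,0,0,0,0,0],[0,0,0,0,0,0,0],[0,0,0,0,0,0,0],[0,0,0,0,0,0,0]])

```text
time: 31.17
tool_pos: [0.4529, -0.0024, 0.1885]
tool_rot: [3.141, -0.002, -2.94]
contact_force: [-0.3, -0.2, 0.2]
opening: 0.0918
```

```bash
cat > fin.py <<'E'
from h import *
c=cam('wrist','w14');P=cloud(c);print(observe()['tool_pos'],observe()['time'])
e=np.array([.4314,.0056]);R=np.array([[.934,-.358],[.358,.934]])
m=(np.hypot(P[...,0]-.4535,P[...,1]+.003)<.03)&(abs(P[...,2]-.12)<.004)&(c['range_z']>0)
q=P[m]; (x,y),r=cv2.minEnclosingCircle((q[:,:2]*1000).astype(np.float32)); print(m.sum(),x,y,r,np.median(q[:,2]),q.std(0),'seat frame',R@(np.array([x,y])/1000-e))
for n in('scene','side'):
  c=cam(n,n+'1');P=cloud(c); c0=dict(np.load(n+'0.npz')); P0=cloud(c0)
  for nm,xy,z in(('tin',(.50,-.40),.028),('sander',(.475,-.195),.032)):
    for A,cc in((P0,c0),(P,c)):
      m=(np.hypot(A[...,0]-xy[0],A[...,1]-xy[1])<.07)&(abs(A[...,2]-z)<.006); print(n,nm,m.sum(),A[m].mean(0).round(4))
  m=(np.hypot(P[...,0]-.4535,P[...,1]+.003)<.035)&(abs(P[...,2]-.12)<.005); print(n,'wt',m.sum(),P[m].mean(0).round(4))
E
python3 fin.py; python3 -c "
import cv2
a=cv2.imread('pics/scene1.png')[120:320,180:480];b=cv2.imread('pics/side1.png')[180:380,180:480]
cv2.imwrite('pics/fin.png',cv2.resize(cv2.vconcat([a,b]),None,fx=1.5,fy=1.5,interpolation=2))"
```

```text
[ 0.45291128 -0.00244094  0.18854392] 31.2167
2231 454.0561828613281 -3.1840643882751465 17.02206039428711 0.12031953652055108 [0.00842695 0.00831533 0.00080941] seat frame [ 2.43055698e-02 -9.34026743e-05]
scene tin 402 [ 0.5053 -0.3985  0.027 ]
scene tin 402 [ 0.5058 -0.3983  0.0272]
scene sander 531 [ 0.4793 -0.1915  0.0308]
scene sander 531 [ 0.4792 -0.1918  0.0307]
scene wt 121 [ 0.4564 -0.0006  0.1188]
side tin 815 [ 0.497  -0.4051  0.0281]
side tin 818 [ 0.4969 -0.4051  0.0281]
side sander 674 [ 0.4682 -0.1996  0.0318]
side sander 675 [ 0.4681 -0.1997  0.0318]
side wt 106 [ 0.4492 -0.0052  0.1197]
```

View pics/fin.png

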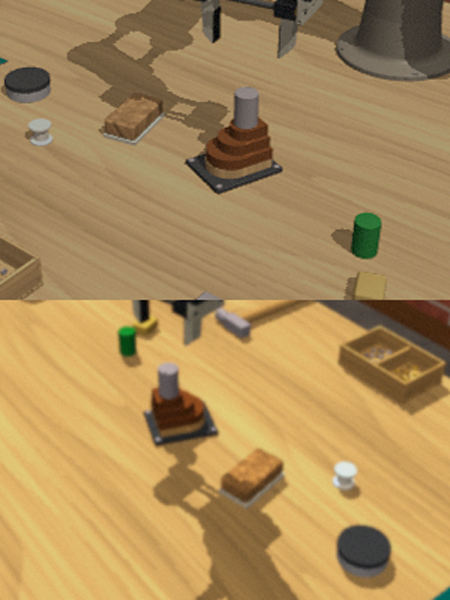

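View pics/w14.png

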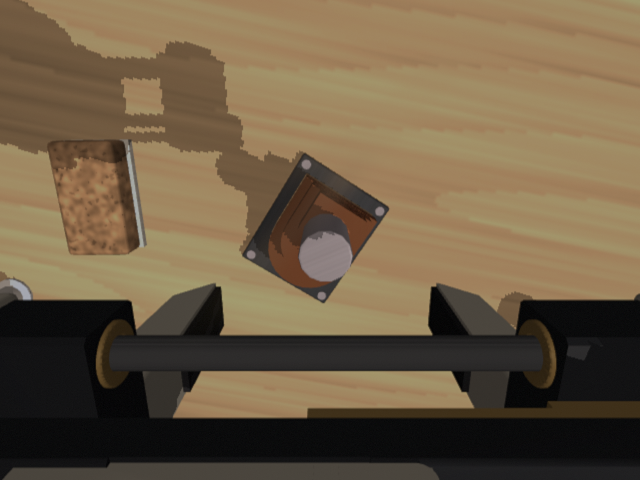

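The stack stands square with the weight upright at its centre, at (325,255) in the wrist view. The gripper is clear and the tin and block are where they were. Handing in.

```bash
python3 -c "
from h import *
print(workorder.hand_in())"
```

```text
the job is handed in; nothing more can be done
None
```

The heel is built and handed in at about 31 s: largest, middle and smallest piece are stacked on the seat, with the steel weight standing upright on top. The hand-in reports no verdict.

**Pieces:** The wrist-camera fit after each release put every piece within about 1 mm of flush and centred, and within 0.01 rad of the seat's direction. Tops were at 38.4, 54.4 and 70.4 mm. I did not refit the pieces after the weight went on; the final pictures show them unshifted.

**Weight:** It stands 24.3 mm along and 0.1 mm to the side of the seat edge's middle, against 24 and 0 ideal, with its top at 120.3 mm. The gripper was open and clear, with its tips about 68 mm above it.

**Tin and sanding block:** Neither moved; before-and-after measurements agree within 0.6 mm. I did not touch the green look-alike.

**Disagreement:** The scene and side cameras differ from each other by 5–7 mm in absolute position. I used the wrist camera for every grasp and placement.

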